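# Refit the sole press's control board and lever it home

### The arm

A 6-joint arm with a two-finger parallel gripper is mounted at the origin on the work surface. World frame = base frame: x ahead of the robot, y to its left, z up, the work surface at z = 0. Lengths are in mm, angles in degrees, forces in N, time in s.
With the tool pointing down it reaches from about 300 to 850 mm from the base axis. Payload 4.2 kg.
Tool frame: the origin (TCP) lies midway between the tips of the shut fingers; the grasp point (between the pads) lies 19 mm behind it; x points along the fingers, y is the direction in which the jaws open and shut, and the axes are right-handed (so a half turn about x gives the same grasp; the last joint's range is limited). The gripper opens to 91 mm and grips with 3 to 60 N. Pads are 32 mm wide; open, the fingers measure 118 mm over their backs; the gripper's body (76 mm by 178 mm) begins 60 mm behind the grasp point.
Start: joints at [75.172, 18.312, 89.639, -0, 72.044, -1.146], TCP at [136.01, 558.699, 213.976] pointing down, gripper open.
Joint ranges: [-177.97, 177.97], [-48.28, 115.42], [12.27, 149.76], [-77.06, 257.06], [2.81, 150.46], [-146.56, 146.56]. Speed limits (degrees/s): [147.25, 147.25, 180, 180, 180, 180].

### API

Orientations are given as [roll, pitch, yaw] about the fixed x, y, z axes, in that order (R = Rz(yaw) Ry(pitch) Rx(roll)).
In Python, from workcell import * gives the robot as it stands.
- The arm moves only by the shell command python3 -m handwheel 'ROWS' [FORCE]. ROWS is a JSON object of lists of equal length, an entry for each row: "gripper": the closure, from 0 (fully open) to 1 (shut); "offset": the shift along the tool's x, y, z in mm, a list of three; "rot": the turn, a rotation vector about the tool's x, y, z in degrees, a list of three. A call has 1 to 5 rows; each row is the pose to reach, as a shift and turn from the pose commanded when the call began, along the tool's axes at that moment; what a row does not reach only later rows make up. A row lasts 1/12 s, in which the tool goes at most 41.7 mm and 7.16 degrees, less where a joint would pass 70% of its speed; a pose out of reach is approached as far as the arm can. A call with a gripper value outside its range is refused whole. The fingers move at their own pace and stop on an object; FORCE is the grip in N (left out, the last holds). Time passes only in rows, so rows that repeat a pose let the fingers close. It gives the time, the measured TCP pose, the force and the opening at its end, in the units of the state.
- state(): the state, without advancing time (a new reading comes with each control period).
- grab_frame(name): name is "scene" or "top" or "wrist"; returns the picture (480x640x3 uint8, red, green, blue); there is no depth.
- camera_params(name): a dict with "fx", "fy", "cx", "cy" (pixels), "position" and "attitude" of the camera in the world; the wrist camera has in their place "hand_eye" (4x4, takes a point from camera to tool coordinates, whose origin is the TCP and whose axes are the tool frame's). Camera axes: x right, y up, looking along -z (the intrinsics and any distortion apply to the point x, -y, -z); pixel columns grow to the right and rows downward; lengths in mm; the calibration is good to about 2 mm. The wrist camera is an equidistant fisheye: a pixel r from the principal point sees the ray r / f radians off the axis. A picture is of the moment at which its call begins: read the wrist's pose just before it. camera_params takes no time and is no camera call.
- job_done(): hands the job in, once; it reports no verdict.
The state is a dict: "time_s": time; "qpos": joint angles; "qvel": joint speeds; "effort": joint torques, N m; "ee_pos": TCP position; "ee_rot": TCP orientation; "force": force on the tool from outside, world axes, zero at the start; "torque": the same for the moment, N m; "gripper_width": finger opening in mm.
Only numpy, scipy, OpenCV 4.12 (cv2) and the standard library are available. Lean on these libraries where they do the work, as an engineer would, in place of code of your own. Each camera call takes 0.05 s, during which the arm holds its last target.

### The job

The sole press's control unit stands open on the bench with one board still out: take that board from the black stand and slide it gently down the two card guides of the empty place, levers out, until it rests on the connectors. Then swing both of its ejector levers in, going back to the first if it has worked loose, until both are fully shut, so that the levers and not a push of the hand draw the board fully home and level, and let go. Never force or ram the board or its levers, and leave everything else where it is.

Things in the scene. Friction and masses are not known exactly. Their poses are not given: they have to be found in the camera images.
- board: Dark green circuit board, upright, 3 mm thick, in its own y-z plane (x its normal). Origin: mid lower edge. Gold contact tongues z 0 to 10 mm (|y| 10 to 48); board z 10 to 100, y -70 to +70 mm; grip bar on top. Parts on the +x face stand out 13 mm, none above z 75. 0.15 to 0.35 kg. Starts upright in the stand's middle groove, levers out. Goes in as it stands: its x, y, z along the slot's.
- grip_bar (a point): Centre of the aluminium stiffener bar along the board's top edge: 12 mm thick (x), 100 mm long (y), 18 mm high; 99 mm above the board's origin, axes as the board. Pinch it across x, near its middle. The shut levers' arms stay beyond |y| 52 mm.
- slot (a point): Empty card place of the unit: nominal point of the board's origin when home, 16 mm above the table; z up, y from guide to guide. Two black slot connectors (tops at z 9 mm) stop the tongues with the board's origin at z 7 mm; from there 20 N (10 N each) is needed all the way home: friction, no spring-back. Board shoulders rest on the guide feet when home. A fitted twin board, levers shut (top z 152), stands at x -70 mm.
- guide_left (a point): Nominal mid mouth of the +y card guide (grey plastic, upright), slot frame y 68, z 76 mm. Groove 4.8 mm wide (x), from here 66 mm down, its lead-in only 7 mm wide; bottom 71 mm in y from slot (74 at the mouth). Guides and connectors sit on one strip screwed down through slotted holes: as fitted, all are up to 4 mm off in +x or -x, unmeasured. Over about 2 mm out the board lands on the rib tops: feel for the groove.
- guide_right (a point): The same nominal point of the -y card guide, mirror image; off in x by the same amount.
- control_unit: The sole press's control unit: grey open-topped steel tray, 170 (x) x 194 (y) mm, fixed; origin under its centre, axes as slot; the empty place lies 35 mm towards its +x side. End walls 58 mm high. An aluminium rail along each y side, 116 mm high; its lip (slot frame: |y| 79 to 95, z 94 to 100 mm) is what the lever noses hook under; fully out, the noses pass inside it.
- stand: Black plastic board stand, 110 (x) x 176 (y) mm, 52 mm high, does not move; origin under its centre. Three grooves 4 mm wide along y at x -35, 0, +35 mm, cut in its two end blocks, 30 mm deep, floors 22 mm above the table. The board starts in the middle one, its origin 12 mm above the table, axes as the stand.
- lever_left (a joint): Black ejector lever at the board's +y top corner. rad: 0 = shut (arm up, leaning 8 deg to the board's middle, hard stop), 1.08 = fully out (arm 36 deg above level). Stays where left. With the board on the connectors it swings free to about 0.5, then draws the board down, mostly its end; 35 to 50 mm from the pin that takes 8 to 16 N. Shutting the other lever can work it back by 0.2: go over both again.
- lever_right (a joint): The same lever on the board's -y top corner, mirror image: 0 = shut, 1.08 = fully out.
- lever_left_pin (a point): Pin of the left lever: board frame y +66, z 92 mm; the lever turns about the board's x here. Arm 60 mm long from the pin, 8 to 9 mm thick, 8 to 12 mm wide (x); hooked nose 18 mm long at about right angles to it.
- lever_right_pin (a point): Pin of the right lever: board frame y -66, z 92 mm.
- lever_left_tip (a point): Free end of the left lever's arm, 60 mm from its pin.
- lever_right_tip (a point): Free end of the right lever's arm, 60 mm from its pin.
- sole_high: wooden clog sole with a high heel, 235 mm, bystander
- sole_low: wooden clog sole with a low heel, 235 mm, bystander
- tape_roll: roll of tape 90 mm across, standing flat, bystander
- hammer: hammer lying, bystander
- screwdriver: screwdriver lying, bystander
- glue_tin: tin 84 mm across, 100 mm high, bystander
- screw_tray: small steel tray 90 x 70 x 28 mm, bystander
Not all that is in view belongs to the job. There is more than one size of the board; the job needs the smallest.

How it is judged (in metres and radians):
On the way, in this order (a step that is already met when the one before it is completed fails the run):
1. the board stands in both guides of the empty place, resting on the connectors 4 to 10 mm short of home, levers still out (horizontal distance between board and slot below 0.0065 m and angle between the x axis of board and the x axis of slot, either way round below 0.05 rad and z of board in the frame of slot between 0.004 and 0.01 m and angle between board's own z axis and vertical below 0.05 rad and value of joint each of lever_left, lever_right above 0.6 rad), for 0.3 s.
2. both levers are shut and the board is home (value of joint each of lever_left, lever_right below 0.15 rad and z of board in the frame of slot below 0.0025 m), for 0.2 s.
At the end, for the whole second after the job is handed in: The board is home: origin at most 2.5 mm above the slot point and within 6.5 mm sideways, lined up within 0.05 rad, upright within 0.05 rad, both lever pins at most 95 mm above the slot point, both levers under 0.15 rad, at rest; each bystander within 20 mm of its start (all of step 2 and horizontal distance between board and slot below 0.0065 m and angle between the x axis of board and the x axis of slot, either way round below 0.05 rad and z of board in the frame of slot above -0.003 m and angle between the z axis of board and the z axis of slot, either way round below 0.05 rad and z of each of lever_left_pin, lever_right_pin in the frame of slot below 0.095 m and linear speed of board below 0.01 m/s); the robot touches nothing.
It fails at once if the board is pressed home by hand: within 3 mm of home with both levers still out (over 0.6 rad) (horizontal distance between board and slot below 0.0065 m and angle between the x axis of board and the x axis of slot, either way round below 0.05 rad and z of board in the frame of slot below 0.003 m and value of joint each of lever_left, lever_right above 0.6 rad).
It fails at once if the board or its levers are rammed: the contact forces between them and the control unit add up to over 90 N (contact force between board and control_unit above 90 N).
It fails at once if a bystander is moved by more than 20 mm (distance of any of sole_high, sole_low, tape_roll, hammer, screwdriver, glue_tin, screw_tray from where it was at the start of the episode above 0.02 m).
It also fails if it takes over 72 s, if anything falls off the work surface, if the arm or the gripper's body presses on something with over 40 N, if the wrist force passes 120 N, or if a joint passes its speed limit or range.

## Working session

There is one attempt and no reset: what is moved stays moved. The work goes in short steps, Python scripts to look and compute and a shell command to move; the robot and the scene stay as the last step left them, time stands still between calls to the robot, and variables do not carry over. Pictures are saved under pics/ and viewed, and the job is handed in when it is done.

```bash
ls; mkdir -p pics
python3 - <<'E'
from workcell import *
import cv2
print(state())
for n in ("scene","top","wrist"):
    p=camera_params(n); print(n,p)
    cv2.imwrite(f"pics/{n}0.png",cv2.cvtColor(grab_frame(n),cv2.COLOR_RGB2BGR))
E
```

```text
pics
{'time_s': 0.0, 'qpos': array([ 7.51721375e+01,  1.83521002e+01,  8.97065448e+01, -6.90932975e-04,
        7.20427039e+01, -1.14602183e+00]), 'qvel': array([ 0.02075657, -0.07901561, -0.06695027,  0.0288327 , -0.00178859,
       -0.10488377]), 'effort': array([ 2.00242532e-03, -4.12452757e+01, -2.31972456e+01,  7.28594139e-02,
        4.57278709e-02, -1.53132542e-04]), 'ee_pos': array([135.88081311, 558.19904311, 213.11473031]), 'ee_rot': array([ -90.77466172,   89.89864896, -104.45628877]), 'force': array([ 0.42750112,  0.23810573, -1.16428452]), 'torque': array([ 0.04094969, -0.01973989,  0.03457487]), 'gripper_width': 90.94641122495551}
scene {'fx': 460.33124094233307, 'fy': 460.33124094233307, 'cx': 319.5592091021014, 'cy': 235.71773595682058, 'position': array([1559.79070166,  238.38601125,  988.65341544]), 'attitude': array([ 50.76160253,   0.48559547, 102.2760553 ])}
top {'fx': 581.4090741783399, 'fy': 581.4090741783399, 'cx': 319.065687503067, 'cy': 240.1924213192992, 'position': array([ 205.04867479,   14.2461771 , 1548.14919036]), 'attitude': array([ 11.78064573,  -0.38816639, -89.884213  ])}
wrist {'fx': 371.64829954431775, 'fy': 371.64829954431775, 'cx': 323.3701329455773, 'cy': 240.2348582856435, 'hand_eye': array([[-8.68092572e-04,  2.87989006e-01, -9.57633322e-01,
        -1.69726428e+02],
       [ 9.99999269e-01, -5.56091750e-04, -1.07373065e-03,
        -7.08812421e-01],
       [-8.41754612e-04, -9.57633554e-01, -2.87988313e-01,
        -8.12002447e+01],
       [ 0.00000000e+00,  0.00000000e+00,  0.00000000e+00,
         1.00000000e+00]])}
```

View pics/scene0.png

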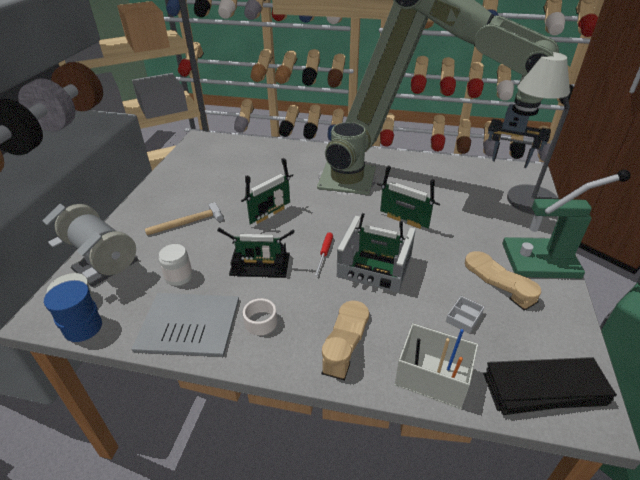

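View pics/top0.png

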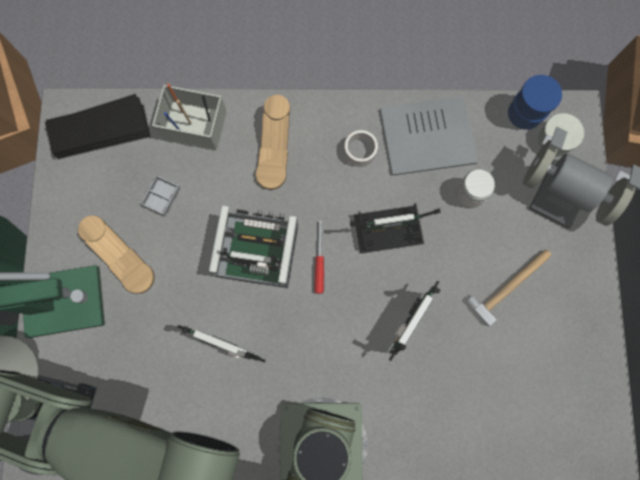

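View pics/wrist0.png

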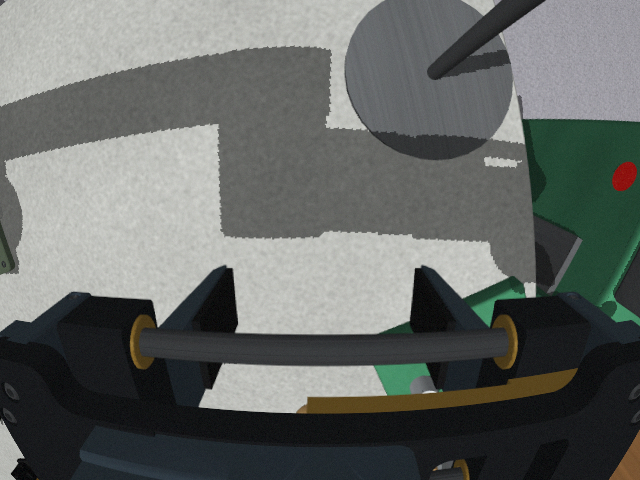

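The scene view shows the stand at (262,258) with the unit at (377,255); two more boards stand free at (268,197) and (407,203). The top view puts the same stand at (388,227) and the unit at (255,245). I'll enlarge these to check which board is meant.

Run:
```python
import cv2,numpy as np
t=cv2.imread("pics/top0.png"); s=cv2.imread("pics/scene0.png")
a=cv2.resize(t[195:300,195:305],None,fx=5.2,fy=5.2,interpolation=cv2.INTER_CUBIC)
cv2.imwrite("pics/c1.png",a)
cv2.imwrite("pics/c2.png",cv2.resize(t[185:270,315:450],None,fx=5.5,fy=5.5,interpolation=cv2.INTER_CUBIC))
cv2.imwrite("pics/c3.png",cv2.resize(s[150:300,210:450],None,fx=3.3,fy=3.3,interpolation=cv2.INTER_CUBIC))
```

```text
(no output)
```

View pics/c1.png

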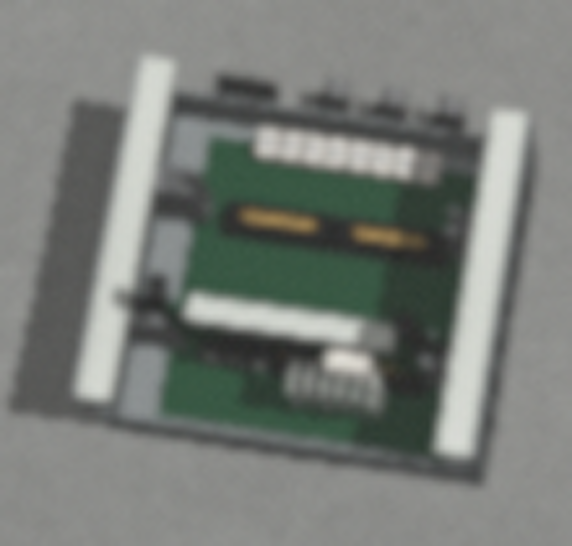

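View pics/c2.png

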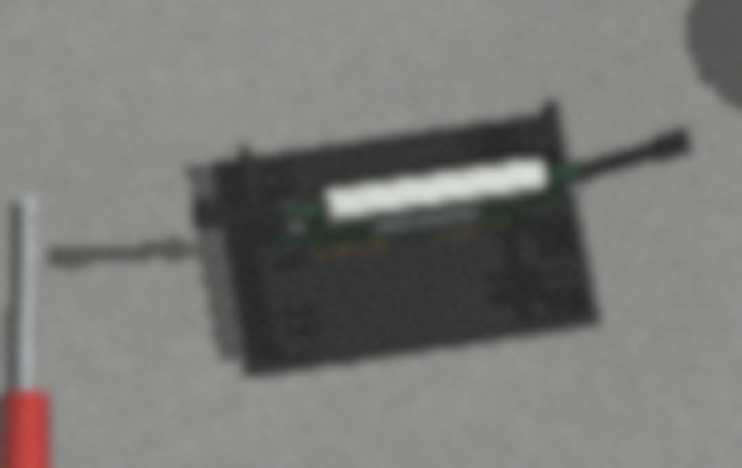

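View pics/c3.png

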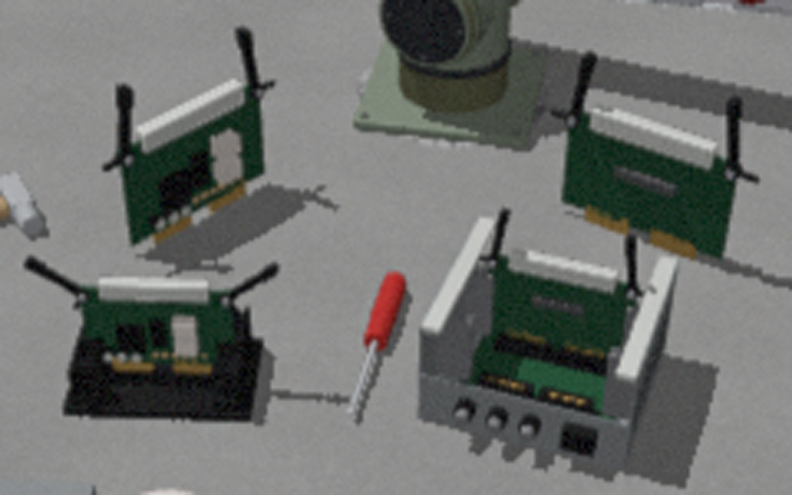

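The black stand holds one board, bar at (390,220) in the top view, levers out, so it is the one meant. The two free boards at (415,320) and (210,340) are larger and not in a stand. Next I measure the bar, the rails and the connector slots.

```bash
cat > h.py <<'E'
import numpy as np,cv2
from scipy.spatial.transform import Rotation as R
from workcell import *
def Reul(a): return R.from_euler('xyz',a,degrees=True).as_matrix()
def ray(n,uv,st=None):
    p=camera_params(n);u,v=uv
    if n=='wrist':
        d=np.array([u-p['cx'],v-p['cy']]);r=np.hypot(*d);th=r/p['fx']
        c=np.array([d[0]/r*np.sin(th),-d[1]/r*np.sin(th),-np.cos(th)]) if r>0 else np.array([0,0,-1.])
        H=p['hand_eye'];Rt=Reul(st['ee_rot']);o=Rt@H[:3,3]+st['ee_pos'];return o,Rt@H[:3,:3]@c
    c=np.array([(u-p['cx'])/p['fx'],-(v-p['cy'])/p['fy'],-1.])
    return np.array(p['position']),Reul(p['attitude'])@c
def onz(n,uv,z,st=None):
    o,d=ray(n,uv,st);return o+d*(z-o[2])/d[2]
def proj(n,P,st=None):
    p=camera_params(n);P=np.array(P,float)
    if n=='wrist':
        H=p['hand_eye'];Rt=Reul(st['ee_rot']);c=H[:3,:3].T@(Rt.T@(P-st['ee_pos'])-H[:3,3])
        th=np.arctan2(np.hypot(c[0],c[1]),-c[2]);r=np.hypot(c[0],c[1])
        return p['cx']+p['fx']*th*c[0]/r,p['cy']-p['fx']*th*c[1]/r
    c=Reul(p['attitude']).T@(P-p['position'])
    return p['cx']+p['fx']*c[0]/-c[2],p['cy']-p['fy']*c[1]/-c[2]
E
python3 - <<'E'
from h import *
t=cv2.imread("pics/top0.png")
hsv=cv2.cvtColor(t,cv2.COLOR_BGR2HSV)
m=((hsv[...,2]>175)&(hsv[...,1]<45)).astype(np.uint8)
n,l,s,c=cv2.connectedComponentsWithStats(m)
for i in range(1,n):
    if s[i,4]<60: continue
    x,y=c[i]
    if not(200<x<440 and 190<y<350): continue
    pts=np.argwhere(l==i)[:,::-1].astype(np.float32)
    z=120 if x>330 else 116
    w=np.array([onz('top',q,z)[:2] for q in pts],np.float32)
    (cx,cy),wh,a=cv2.minAreaRect(w)
    wc=w.mean(0);_,_,vt=np.linalg.svd(w-wc);d=vt[0]*(1 if vt[0][1]>0 else -1)
    print(c[i],s[i,4],'rect',cx,cy,wh,a,'mean',wc,'dir',np.degrees(np.arctan2(d[1],d[0])))
g=((hsv[...,0]>10)&(hsv[...,0]<28)&(hsv[...,1]>110)&(hsv[...,2]>90)).astype(np.uint8)
n,l,s,c=cv2.connectedComponentsWithStats(g)
for i in range(1,n):
    x,y=c[i]
    if 200<x<440 and 190<y<300 and s[i,4]>8: print('gold',c[i],s[i],onz('top',c[i],25)[:2])
E
```

```text
[218.81407035 237.45979899] 398 rect 508.6336975097656 257.93408203125 (17.0401554107666, 169.2835693359375) 80.95134735107422 mean [510.2547  257.32343] dir 171.23729
[394.12582781 218.86092715] 151 rect 558.7305908203125 -184.5965576171875 (10.126771926879883, 97.49827575683594) 8.95165729522705 mean [ 558.733   -184.70868] dir 98.910126
[287.42647059 248.21568627] 408 rect 483.0257263183594 84.26992797851562 (16.22406768798828, 169.11949157714844) 81.9946060180664 mean [483.26468   84.413506] dir 171.58195
[258.73451327 223.77876106] 113 rect 545.3832397460938 157.82081604003906 (72.21780395507812, 10.636387825012207) 81.25141143798828 mean [545.649   157.84259] dir 81.69266
[247.24427481 256.03053435] 131 rect 462.74481201171875 185.0362548828125 (81.22193145751953, 10.004175186157227) 81.32471466064453 mean [462.70093 184.62833] dir 81.16331
[415.5862069  319.40804598] 348 rect 306.7854309082031 -231.5567626953125 (15.559820175170898, 133.59561157226562) 56.98625183105469 mean [ 306.22818 -231.09555] dir 146.96521
[216.72280702 341.68421053] 285 rect 250.1742706298828 250.09722900390625 (123.42613983154297, 14.228652000427246) 68.54418182373047 mean [251.51274 252.8821 ] dir 68.96043
gold [248.         236.83333333] [243 236  12   3  18] [531.27462596 194.84423895]
gold [267.09090909 239.81818182] [264 239   8   3  11] [523.28687087 143.60035806]
```

```bash
cat >> h.py <<'E'
def tgt(pos,yawdeg,flip=1):
    """tool down, tool y along flip*(cos yaw, sin yaw); prints shift and turn in tool axes from the present measured pose"""
    s=state();R0=Reul(s['ee_rot']);a=np.radians(yawdeg)
    y=flip*np.array([np.cos(a),np.sin(a),0]);x=np.array([0,0,-1.]);R1=np.c_[x,y,np.cross(x,y)]
    off=R0.T@(np.array(pos,float)-s['ee_pos']);rv=R.from_matrix(R0.T@R1).as_rotvec(degrees=True)
    print('t',round(s['time_s'],2),'pos',s['ee_pos'].round(1),'F',s['force'].round(1),'w',round(s['gripper_width'],1),'| off',off.round(1),'rot',rv.round(2),'|',round(np.linalg.norm(off),1));return off,rv
E
python3 - <<'E'
from h import *
s=state();print(Reul(s['ee_rot']).round(3))
for f in (1,-1): tgt([480,110,280],-8.6,f); tgt([558.7,-184.6,200],8.9,f)
E
```

```text
[[-0.     0.237  0.972]
 [-0.001  0.972 -0.237]
 [-1.    -0.001 -0.   ]]
t 0.15 pos [135.9 558.3 213.3] F [ 0.3 -0.1 -0.8] w 91.2 | off [ -66.2 -354.3  440.4] rot [8.492e+01 5.000e-02 6.000e-02] | 569.1
t 0.15 pos [135.9 558.3 213.3] F [ 0.3 -0.1 -0.8] w 91.2 | off [  14.1 -621.8  586.5] rot [6.742e+01 4.000e-02 7.000e-02] | 854.9
t 0.15 pos [135.9 558.3 213.3] F [ 0.3 -0.1 -0.8] w 91.2 | off [ -66.2 -354.3  440.4] rot [-9.508e+01 -6.000e-02  6.000e-02] | 569.1
t 0.15 pos [135.9 558.3 213.3] F [ 0.3 -0.1 -0.8] w 91.2 | off [  14.1 -621.8  586.5] rot [-1.1258e+02 -7.0000e-02  5.0000e-02] | 854.9
```

Run:
```python
from h import *
tgt([515,86,240],-8.6)
```

```text
t 0.15 pos [135.9 558.3 213.3] F [ 0.3 -0.1 -0.8] w 91.2 | off [ -26.2 -369.3  480.1] rot [8.492e+01 5.000e-02 6.000e-02] | 606.2
```

```bash
python3 -m handwheel '{"gripper":[0,0,0,0,0.3],"offset":[[-5,-24,31],[-10,-48,62],[-15,-72,93],[-20,-97,125],[-26,-122,157]],"rot":[[6,0,0],[12,0,0],[18,0,0],[24,0,0],[30,0,0]]}'
python3 - <<'E'
from h import *
tgt([515,86,240],-8.6)
E
```

```text
time_s: 0.57
ee_pos: [260.2, 401.2, 239.7]
ee_rot: [-71.8, 90.0, -115.7]
force: [0.9, 0.3, 0.4]
gripper_width: 87.0
t 0.57 pos [260.2 401.2 239.7] F [0.9 0.3 0.4] w 87.0 | off [-1.000e-01 -5.030e+01  4.022e+02] rot [5.468e+01 4.000e-02 4.000e-02] | 405.4
```

```bash
python3 -m handwheel '{"gripper":[0.5,0.5,0.5,0.5,0.5],"offset":[[0,-5,40],[0,-10,80],[0,-15,120],[0,-20,160],[0,-25,200]],"rot":[[6,0,0],[12,0,0],[18,0,0],[24,0,0],[30,0,0]]}'
python3 - <<'E'
from h import *
tgt([515,86,240],-8.6)
E
```

```text
time_s: 0.98
ee_pos: [387.7, 245.0, 239.9]
ee_rot: [145.9, 90.0, 71.9]
force: [0.3, 0.5, 0.7]
gripper_width: 54.2
t 0.98 pos [387.7 245.  239.9] F [0.3 0.5 0.7] w 54.2 | off [-1.000e-01  7.840e+01  1.879e+02] rot [ 2.463e+01 -1.000e-02 -0.000e+00] | 203.6
```

```bash
python3 -m handwheel '{"gripper":[0.5,0.5,0.5,0.5,0.5],"offset":[[0,16,38],[0,31,75],[0,47,113],[0,63,150],[0,78,188]],"rot":[[5,0,0],[10,0,0],[15,0,0],[20,0,0],[24.6,0,0]]}'; python3 -m handwheel '{"gripper":[0.5],"offset":[[0,0,0]],"rot":[[0,0,0]]}'
python3 - <<'E'
from h import *
tgt([515,86,240],-8.6)
s=state();np.save('s1.npy',s,allow_pickle=True)
cv2.imwrite("pics/w1.png",cv2.cvtColor(grab_frame('wrist'),cv2.COLOR_RGB2BGR))
E
```

```text
time_s: 1.4
ee_pos: [515.6, 86.5, 239.8]
ee_rot: [-151.8, 90.0, 109.7]
force: [0.9, 0.5, 0.4]
gripper_width: 45.5
time_s: 1.48
ee_pos: [518.6, 83.0, 239.3]
ee_rot: [44.3, 89.8, -54.5]
force: [0.8, 0.8, 0.4]
gripper_width: 45.8
t 1.48 pos [518.6  83.  239.3] F [0.8 0.8 0.4] w 45.8 | off [-0.7 -4.  -2.4] rot [-0.16  0.15 -0.15] | 4.7
```

View pics/w1.png

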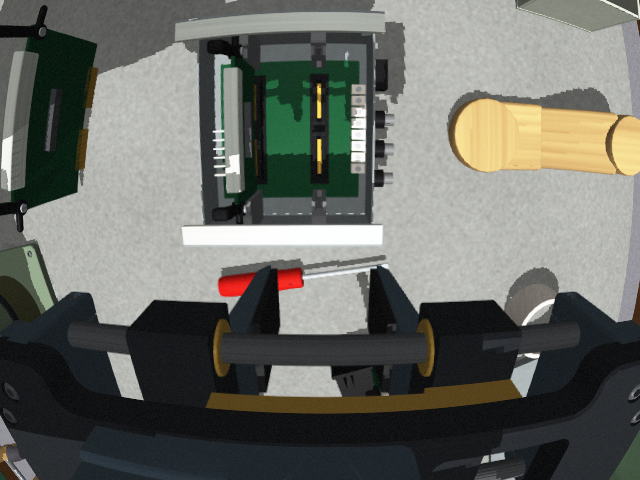

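The wrist view shows the unit at (280,130): connectors and guides of the empty place along column ~319 (guides at rows ~55 and ~200), rails at rows 25 and 235. I'll measure finely.

Run:
```python
from h import *
t=cv2.imread("pics/w1.png")
cv2.imwrite("pics/c4.png",cv2.resize(t[10:250,260:390],None,fx=2.5,fy=2.5,interpolation=cv2.INTER_CUBIC))
a=cv2.resize(t[30:80,290:350],None,fx=6,fy=6,interpolation=cv2.INTER_CUBIC);b=cv2.resize(t[180:230,290:350],None,fx=6,fy=6,interpolation=cv2.INTER_CUBIC)
cv2.imwrite("pics/c5.png",np.hstack([a,b]))
s=np.load('s1.npy',allow_pickle=True).item()
hsv=cv2.cvtColor(t,cv2.COLOR_BGR2HSV)
ax=np.radians(-8.6);e=np.array([np.cos(ax),np.sin(ax)])
g=((hsv[...,0]>12)&(hsv[...,0]<30)&(hsv[...,1]>110)&(hsv[...,2]>110)).astype(np.uint8)
n,l,st,c=cv2.connectedComponentsWithStats(g)
for i in range(1,n):
    if 300<c[i][0]<340 and c[i][1]<190 and st[i,4]>20: print('gold',c[i],st[i],onz('wrist',c[i],25,s)[:2])
m=((hsv[...,2]>120)&(hsv[...,1]<40)).astype(np.uint8)
# white rails: sample edges/corners
for nm,poly in {'rail-':[(183,227),(382,226),(382,243),(183,244)],'rail+':[(176,24),(384,12),(385,30),(177,40)]}.items():
    for q in poly: print(nm,q,onz('wrist',q,116,s)[:2].round(1))
```

```text
gold [318.51470588 100.75      ] [317  84   4  35 136] [531.98008542 195.04054695]
gold [318.95890411 154.21917808] [317 139   5  35 146] [523.98761078 140.29778427]
rail- (183, 227) [401.7 105.7]
rail- (382, 226) [567.9  80.5]
rail- (382, 243) [566.3  66. ]
rail- (183, 244) [397.7  90.9]
rail+ (176, 24) [427.3 276.8]
rail+ (384, 12) [593.9 253.8]
rail+ (385, 30) [592.1 238.3]
rail+ (177, 40) [426.4 262.3]
```

View pics/c4.png

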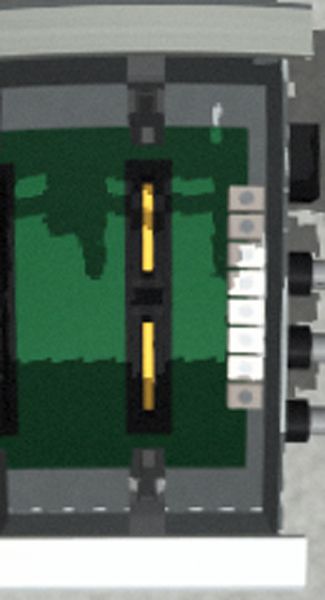

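View pics/c5.png

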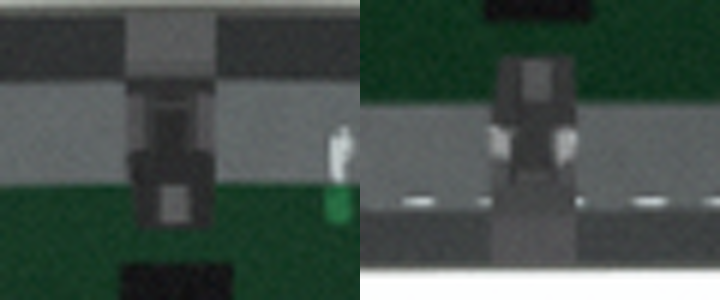

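Run:
```python
from h import *
s=np.load('s1.npy',allow_pickle=True).item()
for q in [(318.4,51.7),(319.3,204.2)]: print(onz('wrist',q,88,s).round(1))
for z in (80,92):
  a=onz('wrist',(318.4,51.7),z,s);b=onz('wrist',(319.3,204.2),z,s);print(z,(a+b)/2,np.linalg.norm(a-b),np.degrees(np.arctan2(*(a-b)[1::-1])))
g=[onz('wrist',q,25,s) for q in [(318.51,100.75),(318.96,154.22)]];print((g[0]+g[1])/2)
o,d=ray('wrist',(318,100),s);print('cam',o)
tgt([558.7,-184.6,200],8.9)
```

```text
[538.3 232.7  88. ]
[518.7 100.6  88. ]
80 [528.43251783 166.75400229  80.        ] 136.86384091224014 81.55870051164626
92 [528.52851208 166.63455355  92.        ] 131.86898145227642 81.55870051164622
[527.98198534 167.66902615  25.        ]
cam [531.06285046 163.48099468 408.81127169]
t 1.53 pos [516.3  85.6 239.2] F [-0.7  0.2 -0.1] w 45.9 | off [ 39.3  82.2 260.8] rot [-17.47   0.03   0.04] | 276.3
```

```bash
python3 -m handwheel '{"gripper":[0.5,0.5,0.5,0.5,0.5],"offset":[[0,11,39],[0,22,78],[0,33,117],[0,44,156],[0,55,195]],"rot":[[-4,0,0],[-8,0,0],[-12,0,0],[-16,0,0],[-17.5,0,0]]}'
python3 - <<'E'
from h import *
tgt([569,-255,240],8.9)
E
```

```text
time_s: 1.95
ee_pos: [540.5, -112.9, 239.9]
ee_rot: [-161.7, 89.9, 117.8]
force: [0.9, 0.6, 0.9]
gripper_width: 45.6
t 1.95 pos [ 540.5 -112.9  239.9] F [0.9 0.6 0.9] w 45.6 | off [ -0.2   4.6 144.9] rot [ 0.61 -0.05  0.02] | 144.9
```

```bash
python3 -m handwheel '{"gripper":[0.5,0.5,0.5,0.5,0.5],"offset":[[0,1,40],[0,2,80],[0,3,120],[0,4,143],[0,4,143]],"rot":[[0,0,0],[0,0,0],[0,0,0],[0,0,0],[0,0,0]]}'
python3 - <<'E'
from h import *
tgt([569,-255,240],8.9)
s=state();np.save('s2.npy',s,allow_pickle=True)
cv2.imwrite("pics/w2.png",cv2.cvtColor(grab_frame('wrist'),cv2.COLOR_RGB2BGR))
E
```

```text
time_s: 2.37
ee_pos: [568.3, -256.3, 238.9]
ee_rot: [-32.7, 89.9, -113.6]
force: [0.1, 0.1, -0.7]
gripper_width: 45.8
t 2.37 pos [ 568.3 -256.3  238.9] F [ 0.1  0.1 -0.7] w 45.8 | off [-1.1  0.9 -1.2] rot [0.18 0.06 0.04] | 1.8
```

View pics/w2.png

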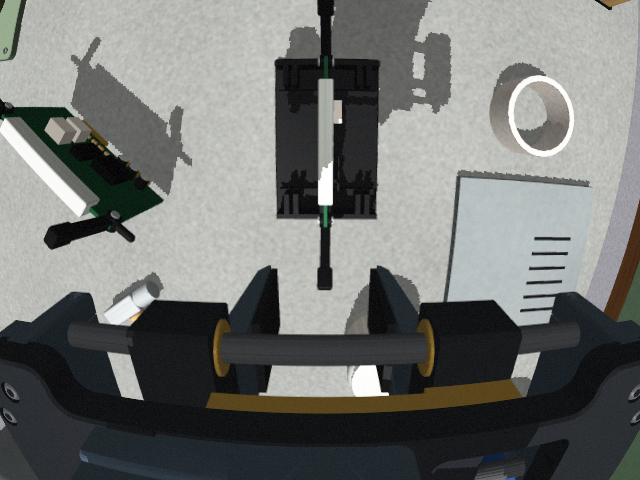

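The board's bar runs along column ~326, rows 79–205, in the stand's middle groove, parts on the +x (right) side.

Run:
```python
from h import *
s=np.load('s2.npy',allow_pickle=True).item()
t=cv2.imread("pics/w2.png").astype(int)
for r in (85,100,120,140,160,180,200):
    row=t[r,310:345].min(1);w=np.where(row>110)[0];print(r,310+w.min(),310+w.max())
a=onz('wrist',(326,79),120,s);b=onz('wrist',(325.7,205),120,s)
print(a,b,(a+b)/2,np.linalg.norm(a-b),np.degrees(np.arctan2(*(a-b)[1::-1])))
tgt([558.7,-184.6,200],8.9)
```

```text
85 319 332
100 319 341
120 318 341
140 318 332
160 318 332
180 318 332
200 318 332
[ 551.25109881 -135.31876248  120.        ] [ 566.78180147 -232.95268533  120.        ] [ 559.01645014 -184.1357239   120.        ] 98.86144655457854 99.03835703736897
t 2.42 pos [ 567.9 -253.8  239. ] F [ 0.1  0.5 -0.9] w 45.6 | off [ 39.1   2.  -69.7] rot [ 0.24 -0.08  0.06] | 79.9
```

```bash
python3 -m handwheel '{"gripper":[0.5,0.5,0.5,0.5,0.5],"offset":[[10,1,-35],[40,2,-69],[75,2,-69],[95,2,-69],[105,2,-69]],"rot":[[0.2,0,0],[0.2,0,0],[0.2,0,0],[0.2,0,0],[0.2,0,0]]}'
python3 - <<'E'
from h import *
tgt([559,-184.4,94],9.0)
E
```

```text
time_s: 2.83
ee_pos: [556.4, -180.9, 132.0]
ee_rot: [-125.5, 89.6, 153.7]
force: [-0.5, -0.9, -0.9]
gripper_width: 45.6
t 2.83 pos [ 556.4 -180.9  132. ] F [-0.5 -0.9 -0.9] w 45.6 | off [38.   2.2  4. ] rot [ 0.22 -0.22  0.3 ] | 38.3
```

```bash
python3 -m handwheel '{"gripper":[0.5,0.5],"offset":[[10,0,0],[14,0,0]],"rot":[[0,0,0],[0,0,0]]}'
python3 - <<'E'
from h import *
tgt([559,-184.4,94],9.0)
E
```

```text
time_s: 3.0
ee_pos: [558.8, -183.6, 120.5]
ee_rot: [-149.1, 90.0, 130.0]
force: [0.1, 0.3, 0.1]
gripper_width: 45.7
t 3.0 pos [ 558.8 -183.6  120.5] F [0.1 0.3 0.1] w 45.7 | off [26.5  0.1  0.8] rot [ 0.09 -0.04  0.02] | 26.5
```

```bash
python3 -m handwheel '{"gripper":[0.5,0.5,0.5,0.7,0.9],"offset":[[12,0,0.5],[22,0,0.8],[26,0,0.8],[26,0,0.8],[26,0,0.8]],"rot":[[0,0,0],[0,0,0],[0,0,0],[0,0,0],[0,0,0]]}' 30
python3 - <<'E'
from h import *
tgt([559,-184.4,94],9.0)
E
```

```text
time_s: 3.42
ee_pos: [559.3, -185.6, 95.3]
ee_rot: [76.1, 90.0, -4.9]
force: [0.3, -0.7, -0.0]
gripper_width: 35.4
t 3.42 pos [ 559.3 -185.6   95.3] F [ 0.3 -0.7 -0. ] w 35.4 | off [ 1.3 -0.1 -1.3] rot [ 0.01  0.01 -0.03] | 1.8
```

```bash
python3 -m handwheel '{"gripper":[1,1,1],"offset":[[0,0,0],[0,0,0],[0,0,0]],"rot":[[0,0,0],[0,0,0],[0,0,0]]}' 30
python3 - <<'E'
from h import *
tgt([559,-184.4,94],9.0)
cv2.imwrite("pics/s1.png",cv2.cvtColor(grab_frame('scene'),cv2.COLOR_RGB2BGR)[200:300,200:330].repeat(4,0).repeat(4,1))
E
```

```text
time_s: 3.67
ee_pos: [559.3, -185.6, 95.5]
ee_rot: [67.0, 89.9, -14.0]
force: [0.8, 0.6, -0.6]
gripper_width: 15.2
t 3.67 pos [ 559.3 -185.6   95.5] F [ 0.8  0.6 -0.6] w 15.2 | off [ 1.5 -0.1 -1.2] rot [ 0.01  0.02 -0.05] | 1.9
```

View pics/s1.png

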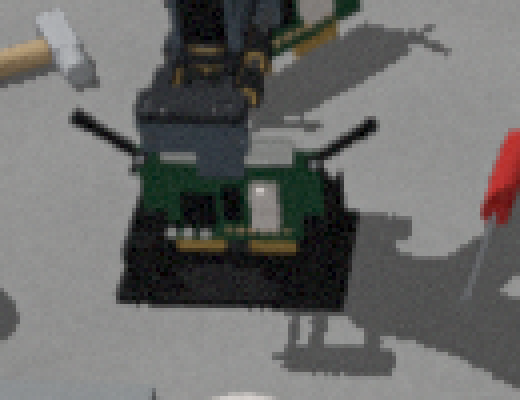

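```bash
python3 -m handwheel '{"gripper":[1,1,1,1],"offset":[[0,0,0],[0,0,0],[0,0,0],[-5,0,0]],"rot":[[0,0,0],[0,0,0],[0,0,0],[0,0,0]]}' 35
python3 - <<'E'
from h import *
tgt([559,-184.4,94],9.0)
E
```

```text
time_s: 4.05
ee_pos: [559.0, -185.2, 99.1]
ee_rot: [177.7, 90.0, 96.7]
force: [1.8, 0.5, -3.3]
gripper_width: 12.1
t 4.05 pos [ 559.  -185.2   99.1] F [ 1.8  0.5 -3.3] w 12.1 | off [ 5.1  0.1 -0.8] rot [-0.02 -0.05 -0.  ] | 5.2
```

```bash
python3 -m handwheel '{"gripper":[1,1,1,1,1],"offset":[[-20,0,0],[-45,0,0],[-75,0,0],[-105,0,0],[-130,0,-10]],"rot":[[0,0,0],[0,0,0],[0,0,0],[0,0,0],[0,0,0]]}'
python3 - <<'E'
from h import *
tgt([528.2,166,225],-8.4)
E
```

```text
time_s: 4.47
ee_pos: [557.3, -176.8, 231.3]
ee_rot: [-21.3, 89.9, -102.4]
force: [0.8, -0.5, -2.6]
gripper_width: 11.6
t 4.47 pos [ 557.3 -176.8  231.3] F [ 0.8 -0.5 -2.6] w 11.6 | off [   5.9   24.6 -343.2] rot [17.35  0.07  0.02] | 344.1
```

```bash
python3 -m handwheel '{"gripper":[1,1,1,1,1],"offset":[[0,2,-30],[0,4,-65],[0,6,-103],[0,9,-141],[0,12,-176]],"rot":[[1.5,0,0],[4,0,0],[7,0,0],[10,0,0],[13,0,0]]}'
python3 - <<'E'
from h import *
tgt([528.2,166,228],-8.4)
E
```

```text
time_s: 4.88
ee_pos: [540.2, 1.9, 229.4]
ee_rot: [-93.8, 89.9, 172.0]
force: [0.7, 0.2, -1.7]
gripper_width: 12.0
t 4.88 pos [540.2   1.9 229.4] F [ 0.7  0.2 -1.7] w 12.0 | off [   1.5  -23.8 -162.8] rot [ 4.25 -0.    0.14] | 164.6
```

```bash
python3 -m handwheel '{"gripper":[1,1,1,1,1],"offset":[[0,-6,-40],[0,-12,-80],[0,-18,-120],[0,-22,-150],[0,-24,-163]],"rot":[[1,0,0],[2,0,0],[3,0,0],[4,0,0],[4.2,0,0]]}';  python3 -m handwheel '{"gripper":[1,1,1],"offset":[[0,0,0],[0,0,0],[0,0,0]],"rot":[[0,0,0],[0,0,0],[0,0,0]]}';python3 - <<'E'
from h import *
tgt([528.2,166,228],-8.4)
np.save('s3.npy',state(),allow_pickle=True)
for n in ('wrist','scene'): cv2.imwrite(f"pics/{n}3.png",cv2.cvtColor(grab_frame(n),cv2.COLOR_RGB2BGR))
tgt([528.2,166,228],-8.4)
s=cv2.imread("pics/scene3.png")
cv2.imwrite("pics/c6.png",cv2.resize(s[150:300,310:450],None,fx=4,fy=4,interpolation=cv2.INTER_CUBIC))
E
```

```text
time_s: 5.3
ee_pos: [527.6, 168.2, 229.2]
ee_rot: [-111.9, 89.8, 150.0]
force: [0.9, -0.3, -3.8]
gripper_width: 11.8
time_s: 5.55
ee_pos: [528.7, 163.4, 229.5]
ee_rot: [-40.7, 89.9, -138.9]
force: [0.0, -1.1, -3.9]
gripper_width: 11.7
t 5.55 pos [528.7 163.4 229.5] F [ 0.  -1.1 -3.9] w 11.7 | off [ 1.5 -0.8 -2.5] rot [0.21 0.08 0.07] | 3.0
t 5.65 pos [529.  163.1 229.8] F [-0.   0.2 -2.8] w 11.6 | off [ 1.8 -1.2 -2.8] rot [0.13 0.04 0.03] | 3.5
```

View pics/wrist3.png

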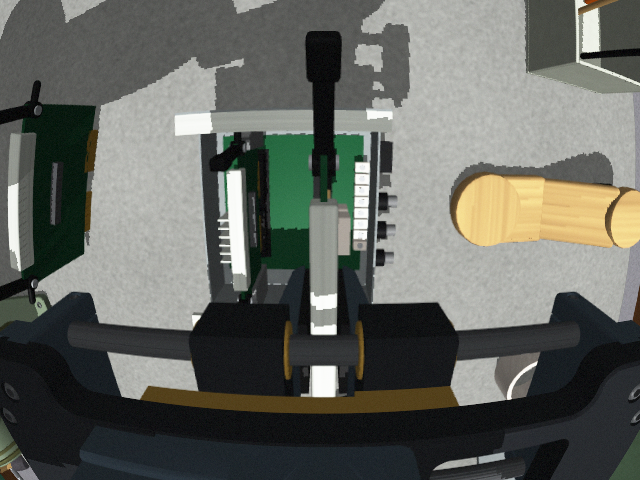

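View pics/c6.png

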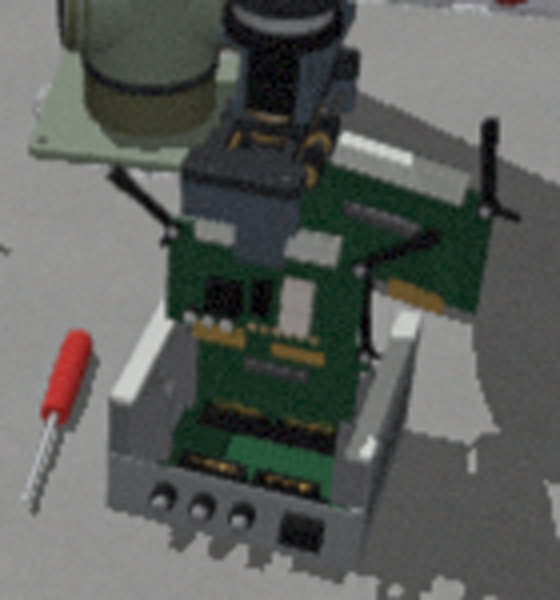

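```bash
python3 -m handwheel '{"gripper":[1,1,1,1,1],"offset":[[15,-1,-2.7],[30,-1,-2.7],[45,-1,-2.7],[50,-1,-2.7],[50,-1,-2.7]],"rot":[[0.1,0,0],[0.1,0,0],[0.1,0,0],[0.1,0,0],[0.1,0,0]]}'
python3 - <<'E'
from h import *
for i in range(1): tgt([528.2,166,170],-8.4)
np.save('s4.npy',state(),allow_pickle=True)
for n in ('wrist','scene','top'): cv2.imwrite(f"pics/{n}4.png",cv2.cvtColor(grab_frame(n),cv2.COLOR_RGB2BGR))
tgt([528.2,166,170],-8.4)
s=cv2.imread("pics/scene4.png")
cv2.imwrite("pics/c7.png",cv2.resize(s[180:300,320:440],None,fx=5,fy=5,interpolation=cv2.INTER_CUBIC))
s=cv2.imread("pics/wrist4.png")
cv2.imwrite("pics/c8.png",cv2.resize(s[0:260,180:400],None,fx=2.3,fy=2.3,interpolation=cv2.INTER_CUBIC))
E
```

```text
time_s: 6.07
ee_pos: [527.6, 166.0, 178.6]
ee_rot: [-64.4, 89.8, -162.8]
force: [0.2, -0.6, -2.9]
gripper_width: 11.7
t 6.07 pos [527.6 166.  178.6] F [ 0.2 -0.6 -2.9] w 11.7 | off [ 8.6  0.6 -0.1] rot [0.04 0.09 0.18] | 8.6
t 6.22 pos [529.2 167.  180.9] F [-0.4  0.1 -4. ] w 11.7 | off [10.9 -0.9  1.1] rot [ 0.08 -0.05 -0.09] | 11.0
```

View pics/c7.png

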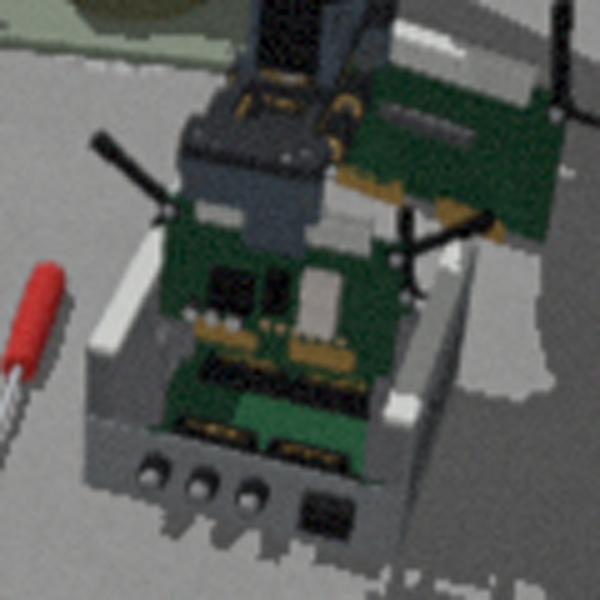

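View pics/c8.png

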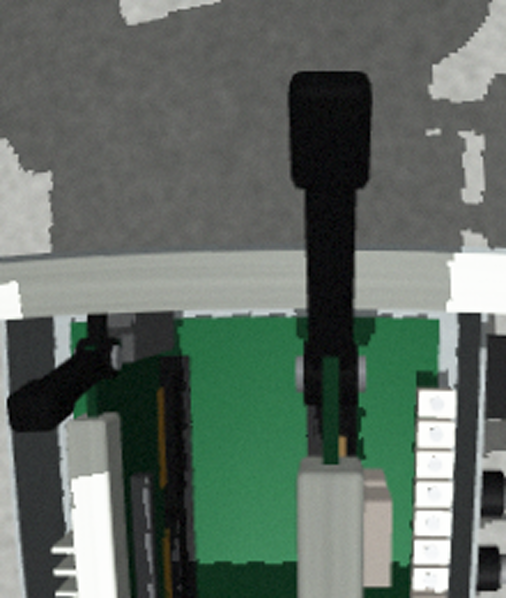

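```bash
python3 -m handwheel '{"gripper":[1,1,1,1,1],"offset":[[3,-0.5,0],[6,-0.5,0],[8,-0.5,0],[10,-0.5,0],[10,-0.5,0]],"rot":[[0,0,0],[0,0,0],[0,0,0],[0,0,0],[0,0,0]]}'
python3 - <<'E'
from h import *
tgt([528.2,166,160],-8.4)
E
python3 -m handwheel '{"gripper":[1,1,1,1],"offset":[[2,0,0],[4,0,0],[6,0,0],[6,0,0]],"rot":[[0,0,0],[0,0,0],[0,0,0],[0,0,0]]}'
python3 - <<'E'
from h import *
tgt([528.2,166,160],-8.4)
E
```

```text
time_s: 6.63
ee_pos: [527.7, 167.2, 169.5]
ee_rot: [-70.6, 90.0, -168.9]
force: [-0.2, -0.2, -2.3]
gripper_width: 11.9
t 6.63 pos [527.7 167.2 169.5] F [-0.2 -0.2 -2.3] w 11.9 | off [9.5 0.7 1.2] rot [0.12 0.02 0.04] | 9.6
time_s: 6.97
ee_pos: [527.7, 167.2, 163.4]
ee_rot: [-70.3, 89.9, -168.5]
force: [1.0, 0.2, -3.4]
gripper_width: 11.6
t 6.97 pos [527.7 167.2 163.4] F [ 1.   0.2 -3.4] w 11.6 | off [3.4 0.7 1.1] rot [0.12 0.02 0.05] | 3.6
```

```bash
python3 -m handwheel '{"gripper":[1,1,1,1],"offset":[[1.5,0,0.5],[3,0,0.7],[4.5,0,0.7],[4.5,0,0.7]],"rot":[[0.1,0,0],[0.1,0,0],[0.1,0,0],[0.1,0,0]]}'
python3 - <<'E'
from h import *
tgt([528.2,166,160],-8.4)
E
python3 -m handwheel '{"gripper":[1,1,1,1],"offset":[[1.5,0,0],[3,0,0],[4.5,0,0],[4.5,0,0]],"rot":[[0,0,0],[0,0,0],[0,0,0],[0,0,0]]}'
python3 - <<'E'
from h import *
tgt([528.2,166,160],-8.4)
E
```

```text
time_s: 7.3
ee_pos: [527.8, 166.5, 159.2]
ee_rot: [-50.9, 90.0, -149.3]
force: [-0.7, -0.4, -2.6]
gripper_width: 12.0
t 7.3 pos [527.8 166.5 159.2] F [-0.7 -0.4 -2.6] w 12.0 | off [-0.8  0.5  0.4] rot [0.02 0.01 0.01] | 1.0
time_s: 7.63
ee_pos: [527.7, 166.2, 154.4]
ee_rot: [-30.0, 89.9, -128.3]
force: [-0.0, -1.8, -3.5]
gripper_width: 11.7
t 7.63 pos [527.7 166.2 154.4] F [-0.  -1.8 -3.5] w 11.7 | off [-5.6  0.6  0.1] rot [0.03 0.05 0.03] | 5.6
```

```bash
python3 -m handwheel '{"gripper":[1,1,1,1,1],"offset":[[2.5,0,0],[5,0,0],[7.5,0,0],[10,0,0],[12,0,0]],"rot":[[0,0,0],[0,0,0],[0,0,0],[0,0,0],[0,0,0]]}'
python3 - <<'E'
from h import *
tgt([528.2,166,106.5],-8.4)
cv2.imwrite("pics/c9.png",cv2.resize(cv2.cvtColor(grab_frame('scene'),cv2.COLOR_RGB2BGR)[180:300,320:440],None,fx=5,fy=5,interpolation=cv2.INTER_CUBIC))
E
```

```text
time_s: 8.05
ee_pos: [527.7, 166.2, 142.5]
ee_rot: [-20.6, 89.9, -119.0]
force: [-0.3, -4.7, -1.5]
gripper_width: 12.1
t 8.05 pos [527.7 166.2 142.5] F [-0.3 -4.7 -1.5] w 12.1 | off [36.   0.5  0.1] rot [0.03 0.05 0.02] | 36.0
```

View pics/c9.png

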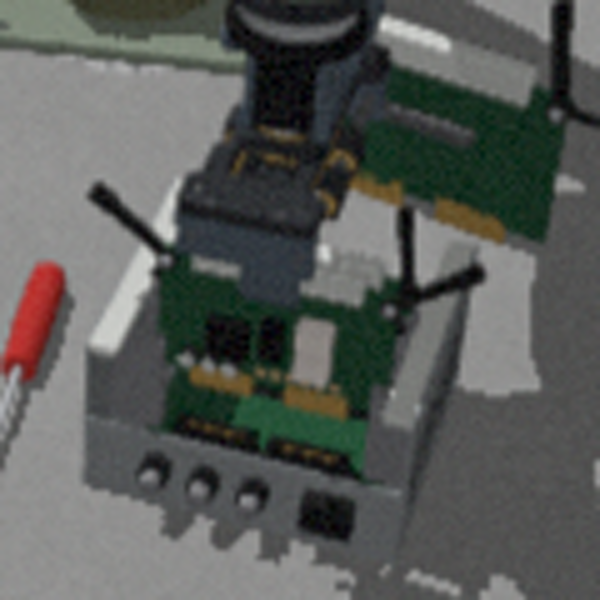

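The scene view shows the board between the rails, level, going down the guides, with a 4.7 N side push towards -y. I'll give way to it a little while descending.

```bash
python3 -m handwheel '{"gripper":[1,1,1,1,1],"offset":[[2,0,0.5],[4,0,0.8],[6,0,0.8],[8,0,0.8],[10,0,0.8]],"rot":[[0,0,0],[0,0,0],[0,0,0],[0,0,0],[0,0,0]]}'
python3 - <<'E'
from h import *
tgt([528.2,166,106.5],-8.4)
E
python3 -m handwheel '{"gripper":[1,1,1,1],"offset":[[2,0,0],[4,0,0],[6,0,0],[8,0,0]],"rot":[[0,0,0],[0,0,0],[0,0,0],[0,0,0]]}'
python3 - <<'E'
from h import *
tgt([528.2,166,106.5],-8.4)
E
```

```text
time_s: 8.52
ee_pos: [527.7, 166.0, 132.8]
ee_rot: [179.5, 90.0, 81.1]
force: [-1.9, -1.9, -2.7]
gripper_width: 11.8
t 8.52 pos [527.7 166.  132.8] F [-1.9 -1.9 -2.7] w 11.8 | off [26.3  0.5 -0.1] rot [ 0.01 -0.02 -0.  ] | 26.3
time_s: 8.85
ee_pos: [527.7, 165.9, 124.7]
ee_rot: [-176.3, 90.0, 85.3]
force: [-0.1, -2.3, -2.1]
gripper_width: 11.7
t 8.85 pos [527.7 165.9 124.7] F [-0.1 -2.3 -2.1] w 11.7 | off [18.2  0.4 -0.1] rot [ 0.01 -0.02  0.  ] | 18.2
```

```bash
python3 -m handwheel '{"gripper":[1,1,1,1,1],"offset":[[2,0,0.3],[4,0,0.3],[6,0,0.3],[8,0,0.3],[10,0,0.3]],"rot":[[0,0,0],[0,0,0],[0,0,0],[0,0,0],[0,0,0]]}'
python3 - <<'E'
from h import *
tgt([528.2,166,106.5],-8.4)
E
python3 -m handwheel '{"gripper":[1,1,1,1],"offset":[[1,0,0],[2,0,0],[3,0,0],[3,0,0]],"rot":[[0,0,0],[0,0,0],[0,0,0],[0,0,0]]}'
python3 - <<'E'
from h import *
tgt([528.2,166,106.5],-8.4)
E
```

```text
time_s: 9.27
ee_pos: [527.8, 165.8, 114.8]
ee_rot: [172.9, 90.0, 74.5]
force: [0.3, -0.3, -3.3]
gripper_width: 12.0
t 9.27 pos [527.8 165.8 114.8] F [ 0.3 -0.3 -3.3] w 12.0 | off [ 8.3  0.4 -0.2] rot [ 0.01 -0.04 -0.  ] | 8.3
time_s: 9.6
ee_pos: [527.7, 165.6, 111.8]
ee_rot: [-169.3, 90.0, 92.3]
force: [-0.5, 0.5, -3.5]
gripper_width: 11.7
t 9.6 pos [527.7 165.6 111.8] F [-0.5  0.5 -3.5] w 11.7 | off [ 5.3  0.4 -0.4] rot [ 0.02 -0.02  0.  ] | 5.3
```

Now 1 mm at a time until contact.

```bash
for i in 1 2; do python3 -m handwheel '{"gripper":[1,1,1],"offset":[[0.7,0,0],[1.4,0,0],[1.4,0,0]],"rot":[[0,0,0],[0,0,0],[0,0,0]]}'; done
```

```text
time_s: 9.85
ee_pos: [527.7, 165.5, 110.5]
ee_rot: [-166.3, 90.0, 95.3]
force: [-0.5, -0.0, -2.5]
gripper_width: 11.8
time_s: 10.1
ee_pos: [527.7, 165.5, 109.0]
ee_rot: [153.0, 90.0, 54.6]
force: [-1.0, 0.6, -2.0]
gripper_width: 11.6
```

```bash
python3 -m handwheel '{"gripper":[1,1,1],"offset":[[0.5,0,0],[1,0,0],[1,0,0]],"rot":[[0,0,0],[0,0,0],[0,0,0]]}';python3 -m handwheel '{"gripper":[1,1,1],"offset":[[0.5,0,0],[1,0,0],[1,0,0]],"rot":[[0,0,0],[0,0,0],[0,0,0]]}'
```

```text
time_s: 10.35
ee_pos: [527.7, 165.5, 108.0]
ee_rot: [-138.2, 90.0, 123.5]
force: [-0.8, -0.3, -2.7]
gripper_width: 11.6
time_s: 10.6
ee_pos: [527.7, 165.5, 107.1]
ee_rot: [-167.4, 90.0, 94.3]
force: [-0.0, -0.2, -2.7]
gripper_width: 11.9
```

```bash
python3 -m handwheel '{"gripper":[1,1,1],"offset":[[0.5,0,0],[0.8,0,0],[0.8,0,0]],"rot":[[0,0,0],[0,0,0],[0,0,0]]}'
python3 - <<'E'
from h import *
cv2.imwrite("pics/c10.png",cv2.resize(cv2.cvtColor(grab_frame('scene'),cv2.COLOR_RGB2BGR)[190:300,320:440],None,fx=5,fy=5,interpolation=cv2.INTER_CUBIC))
E
```

```text
time_s: 10.85
ee_pos: [527.7, 165.5, 106.4]
ee_rot: [149.1, 90.0, 50.7]
force: [-0.8, 0.3, -3.6]
gripper_width: 11.7
```

View pics/c10.png

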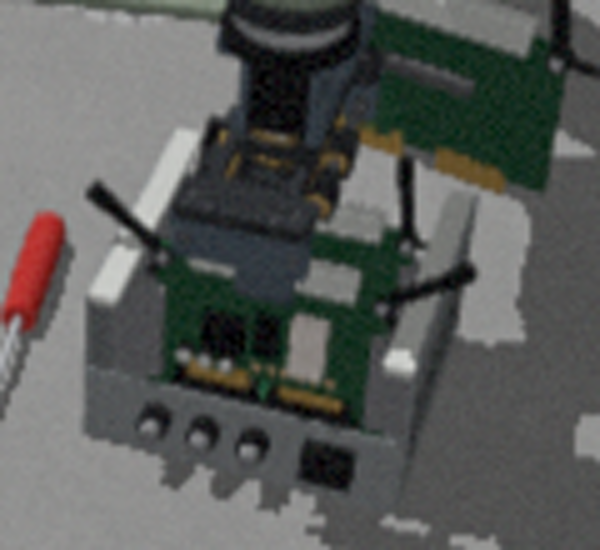

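```bash
for i in 1 2; do python3 -m handwheel '{"gripper":[1,1],"offset":[[0.5,0,0],[0.5,0,0]],"rot":[[0,0,0],[0,0,0]]}';done
```

```text
time_s: 11.07
ee_pos: [527.8, 165.5, 106.4]
ee_rot: [119.0, 90.0, 20.6]
force: [-2.1, -1.1, 1.6]
gripper_width: 11.7
time_s: 11.23
ee_pos: [527.9, 165.5, 106.4]
ee_rot: [115.3, 89.9, 16.9]
force: [-3.2, -1.1, 6.2]
gripper_width: 12.0
```

Contact at TCP z 106.4, as predicted (106.5). I relieve the push and release.

```bash
python3 -m handwheel '{"gripper":[1,1,0.7,0.6,0.6],"offset":[[-0.6,-0.3,0],[-0.8,-0.3,0],[-0.8,-0.3,0],[-0.8,-0.3,0],[-0.8,-0.3,0]],"rot":[[0,0,0],[0,0,0],[0,0,0],[0,0,0],[0,0,0]]}';python3 -m handwheel '{"gripper":[0.6,0.6],"offset":[[0,0,0],[0,0,0]],"rot":[[0,0,0],[0,0,0]]}'
```

```text
time_s: 11.65
ee_pos: [527.7, 165.7, 106.1]
ee_rot: [119.3, 90.0, 20.9]
force: [0.1, 0.1, 0.5]
gripper_width: 28.9
time_s: 11.82
ee_pos: [527.5, 165.6, 106.1]
ee_rot: [137.6, 90.0, 39.2]
force: [-0.2, 0.7, 0.3]
gripper_width: 36.5
```

```bash
python3 -m handwheel '{"gripper":[0.6,0.6,0.6,0.8,1],"offset":[[-10,0,0],[-40,0,0],[-80,0,0],[-80,0,-35],[-80,0,-75]],"rot":[[0,0,0],[0,0,0],[0,0,0],[0,0,0],[0,0,0]]}';python3 -m handwheel '{"gripper":[1,1,1],"offset":[[0,0,-35],[0,0,-70],[0,0,-70]],"rot":[[0,0,0],[0,0,0],[0,0,0]]}'
python3 - <<'E'
from h import *
tgt([548.6,307,140],-8.4)
np.save('s5.npy',state(),allow_pickle=True)
cv2.imwrite("pics/w5.png",cv2.cvtColor(grab_frame('wrist'),cv2.COLOR_RGB2BGR))
s=cv2.cvtColor(grab_frame('scene'),cv2.COLOR_RGB2BGR);cv2.imwrite("pics/scene5.png",s)
cv2.imwrite("pics/c11.png",cv2.resize(s[190:300,320:440],None,fx=5,fy=5,interpolation=cv2.INTER_CUBIC))
E
```

```text
time_s: 12.23
ee_pos: [540.2, 239.5, 190.6]
ee_rot: [117.0, 89.6, 18.4]
force: [0.7, -0.2, -1.2]
gripper_width: 26.0
time_s: 12.48
ee_pos: [549.3, 315.0, 186.6]
ee_rot: [161.6, 89.7, 63.4]
force: [0.6, 0.0, 0.6]
gripper_width: 5.9
t 12.48 pos [549.3 315.  186.6] F [0.6 0.  0.6] w 5.9 | off [46.6  0.4  8.2] rot [ 0.25 -0.27 -0.09] | 47.3
```

View pics/c11.png

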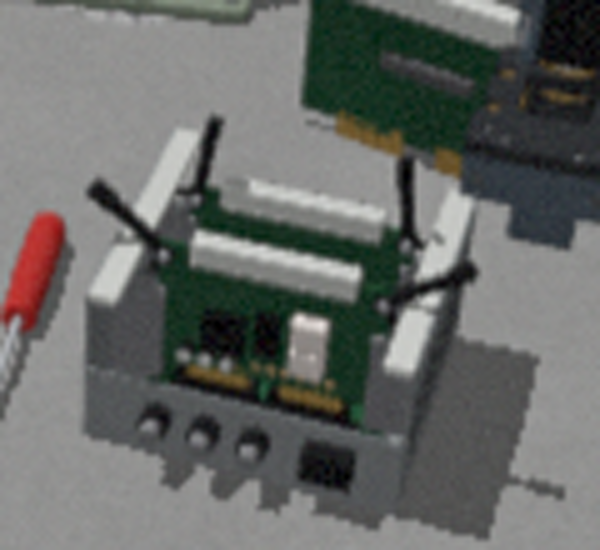

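View pics/w5.png

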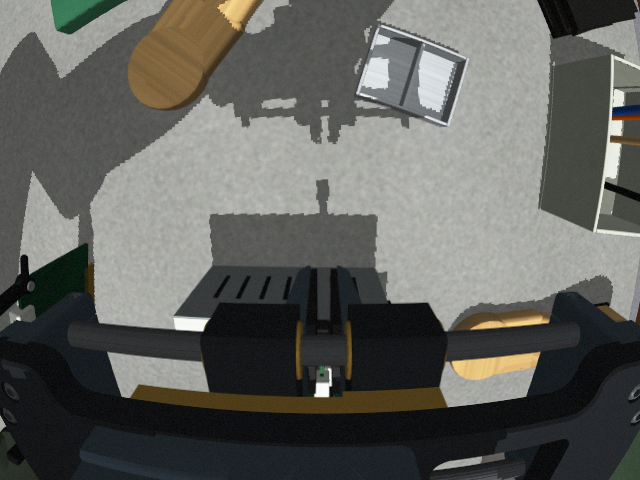

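The scene crop shows the board standing level in both guides, both levers out (tips at crop (98,188) and (470,268)), gripper clear. I'll check the left tip by ray.

Run:
```python
from h import *
for q,z in [((320+470/5,190+268/5),150),((320+98/5,190+188/5),150),((320+383/5,190+305/5),115),((320+163/5,190+257/5),115)]: print(onz('scene',q,z).round(1))
tgt([548.6,307,140],-8.4)
```

```text
[538.3 280.8 150. ]
[509.   62.8 150. ]
[539.1 235.6 115. ]
[522.2 104.9 115. ]
t 12.58 pos [548.4 310.1 186.3] F [-0.4 -0.8  0.3] w 0.6 | off [46.3  0.6  3. ] rot [ 0.15  0.01 -0.01] | 46.4
```

```bash
python3 -m handwheel '{"gripper":[1,1,1,1],"offset":[[15,0,0],[35,0.5,0],[46,0.5,0],[46,0.5,0]],"rot":[[0,0,0],[0,0,0],[0,0,0],[0,0,0]]}' 20;python3 -m handwheel '{"gripper":[1,1,1,1],"offset":[[0,0,4],[0,0,8],[0,0,12],[0,0,12]],"rot":[[0,0,0],[0,0,0],[0,0,0],[0,0,0]]}'
```

```text
time_s: 12.92
ee_pos: [547.4, 306.8, 137.7]
ee_rot: [-51.2, 89.7, -149.7]
force: [-0.3, -0.0, -0.3]
gripper_width: 0.7
time_s: 13.25
ee_pos: [547.9, 296.6, 141.6]
ee_rot: [131.3, 89.8, 32.9]
force: [0.8, 0.7, 0.6]
gripper_width: 0.6
```

```bash
python3 -m handwheel '{"gripper":[1,1,1,1,1],"offset":[[0,0,3],[0,0,6],[0,0,9],[0,0,12],[0,0,15]],"rot":[[0,0,0],[0,0,0],[0,0,0],[0,0,0],[0,0,0]]}';python3 - <<'E'
from h import *
s=cv2.cvtColor(grab_frame('scene'),cv2.COLOR_RGB2BGR)
cv2.imwrite("pics/c12.png",cv2.resize(s[180:300,320:450],None,fx=5,fy=5,interpolation=cv2.INTER_CUBIC))
E
```

```text
time_s: 13.67
ee_pos: [544.9, 281.8, 140.1]
ee_rot: [-35.6, 90.0, -134.0]
force: [-0.3, 1.0, -0.0]
gripper_width: 0.5
```

View pics/c12.png

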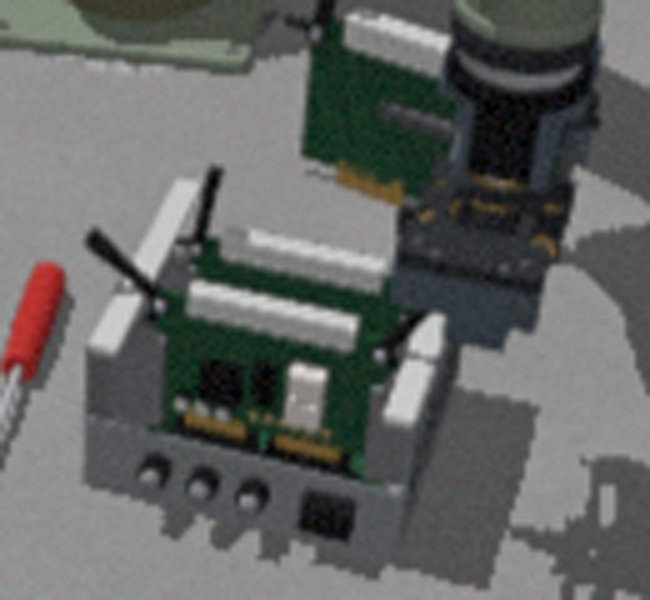

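```bash
python3 -m handwheel '{"gripper":[1,1,1,1],"offset":[[-1,0,2.5],[-1.5,0,5],[-2,0,7.5],[-3,0,10]],"rot":[[0,0,0],[0,0,0],[0,0,0],[0,0,0]]}';python3 -m handwheel '{"gripper":[1,1,1,1],"offset":[[-1,0,2],[-1.5,0,4],[-2,0,6],[-3,0,8]],"rot":[[0,0,0],[0,0,0],[0,0,0],[0,0,0]]}'
```

```text
time_s: 14.05
ee_pos: [543.5, 272.0, 143.1]
ee_rot: [-54.6, 90.0, -153.0]
force: [0.7, 0.9, -0.6]
gripper_width: -0.1
time_s: 14.38
ee_pos: [542.6, 265.3, 146.0]
ee_rot: [178.8, 89.9, 80.4]
force: [1.8, 5.2, -2.6]
gripper_width: 0.7
```

```bash
python3 -m handwheel '{"gripper":[1,1,1,1],"offset":[[0,0,1.5],[0,0,3],[-0.5,0,4.5],[-1,0,6]],"rot":[[0,0,0],[0,0,0],[0,0,0],[0,0,0]]}';python3 -m handwheel '{"gripper":[1,1,1,1],"offset":[[0,0,1.5],[0,0,3],[0,0,4.5],[0,0,6]],"rot":[[0,0,0],[0,0,0],[0,0,0],[0,0,0]]}'
```

```text
time_s: 14.72
ee_pos: [541.9, 260.2, 147.0]
ee_rot: [174.2, 89.8, 75.8]
force: [1.2, 7.5, -4.1]
gripper_width: 0.3
time_s: 15.05
ee_pos: [540.9, 254.2, 147.0]
ee_rot: [178.2, 89.8, 79.7]
force: [1.0, 7.1, -4.1]
gripper_width: 0.5
```

```bash
python3 -m handwheel '{"gripper":[1,1,1,1],"offset":[[0,0,1.5],[0,0,3],[0,0,4.5],[0,0,6]],"rot":[[0,0,0],[0,0,0],[0,0,0],[0,0,0]]}';python3 -m handwheel '{"gripper":[1,1,1],"offset":[[0,0,1],[0,0,2],[0,0,2]],"rot":[[0,0,0],[0,0,0],[0,0,0]]}'
python3 - <<'E'
from h import *
s=cv2.cvtColor(grab_frame('scene'),cv2.COLOR_RGB2BGR)
cv2.imwrite("pics/c13.png",cv2.resize(s[180:300,320:450],None,fx=5,fy=5,interpolation=cv2.INTER_CUBIC))
E
```

```text
time_s: 15.38
ee_pos: [540.4, 249.6, 147.0]
ee_rot: [175.0, 89.6, 76.6]
force: [0.7, 10.2, -4.5]
gripper_width: 0.6
time_s: 15.63
ee_pos: [540.3, 248.6, 147.0]
ee_rot: [174.6, 89.5, 76.1]
force: [1.7, 13.1, -5.8]
gripper_width: 0.6
```

View pics/c13.png

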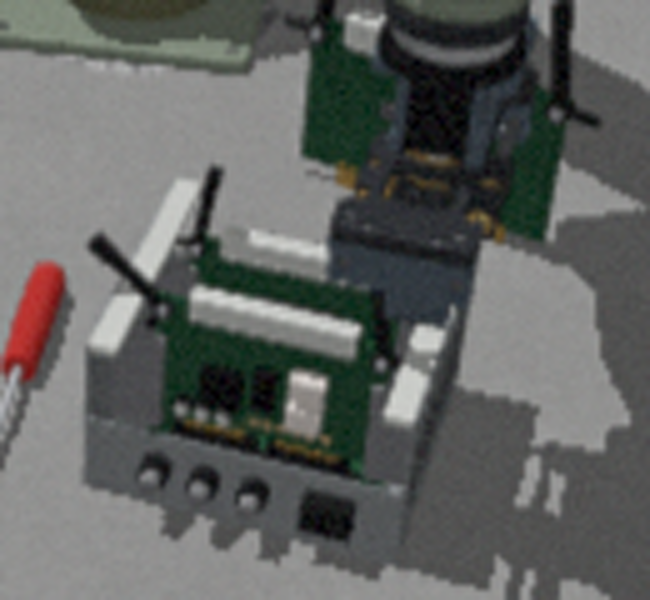

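```bash
for i in 1 2; do python3 -m handwheel '{"gripper":[1,1,1],"offset":[[0,0,1],[0,0,1.5],[0,0,1.5]],"rot":[[0,0,0],[0,0,0],[0,0,0]]}';done
```

```text
time_s: 15.93
ee_pos: [540.3, 248.3, 147.0]
ee_rot: [174.5, 89.4, 76.0]
force: [2.4, 15.7, -6.9]
gripper_width: 0.4
time_s: 16.18
ee_pos: [540.7, 247.6, 147.1]
ee_rot: [169.1, 89.3, 70.6]
force: [3.9, 16.5, -8.5]
gripper_width: 0.6
```

```bash
python3 -m handwheel '{"gripper":[1,1,1,1,1],"offset":[[0,0,-12],[-30,0,-12],[-48,0,-5],[-48,0,30],[-48,0,68]],"rot":[[0,0,0],[0,0,0],[0,0,0],[0,0,0],[0,0,0]]}'
python3 - <<'E'
from h import *
tgt([507.2,26,195],-8.4)
E
```

```text
time_s: 16.6
ee_pos: [529.8, 174.4, 196.4]
ee_rot: [82.9, 89.8, -15.3]
force: [-0.4, -0.5, -0.1]
gripper_width: -0.1
t 16.6 pos [529.8 174.4 196.4] F [-0.4 -0.5 -0.1] w -0.1 | off [  1.5  -1.3 150.1] rot [ 0.24  0.02 -0.15] | 150.1
```

```bash
python3 -m handwheel '{"gripper":[1,1,1,1,1],"offset":[[0,0,38],[0,-1,77],[0,-1,116],[0,-1,146],[15,-1,150]],"rot":[[0,0,0],[0,0,0],[0,0,0],[0,0,0],[0,0,0]]}'; python3 -m handwheel '{"gripper":[1,1],"offset":[[20,0,0],[40,0,0]],"rot":[[0,0,0],[0,0,0]]}'
python3 - <<'E'
from h import *
tgt([507.2,26,141],-8.4)
s=cv2.cvtColor(grab_frame('scene'),cv2.COLOR_RGB2BGR)
cv2.imwrite("pics/c14.png",cv2.resize(s[180:300,310:440],None,fx=5,fy=5,interpolation=cv2.INTER_CUBIC))
E
```

```text
time_s: 17.02
ee_pos: [506.7, 21.3, 182.7]
ee_rot: [59.9, 89.7, -38.7]
force: [0.4, -0.6, 0.7]
gripper_width: 0.7
time_s: 17.18
ee_pos: [506.2, 24.5, 140.3]
ee_rot: [44.9, 89.9, -53.6]
force: [0.1, 0.1, -0.3]
gripper_width: -0.0
t 17.18 pos [506.2  24.5 140.3] F [ 0.1  0.1 -0.3] w -0.0 | off [-0.7  0.8 -1.6] rot [-0.06  0.07 -0.07] | 2.0
```

View pics/c14.png

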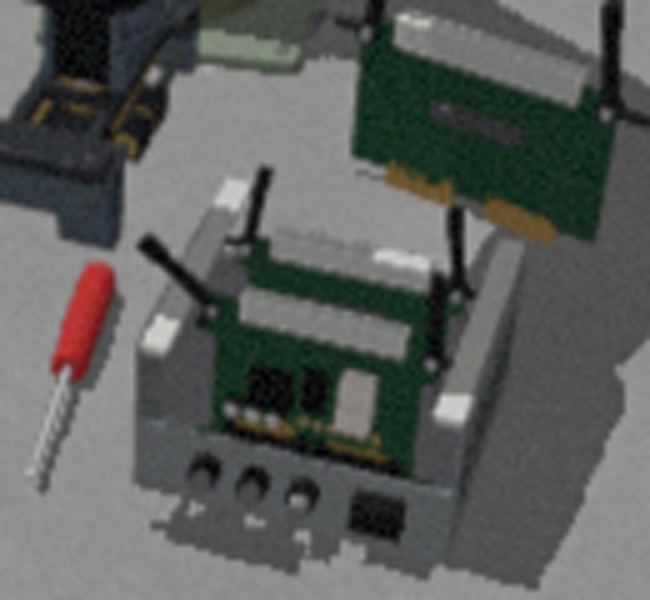

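Left lever is shut (crop (437,278)–(430,365)), right one still out (tip (148,242)). Now I push the right lever the same way.

```bash
python3 -m handwheel '{"gripper":[1,1,1,1,1],"offset":[[0,0,-6],[0,0,-12],[0,0,-17],[0,0,-22],[0,0,-27]],"rot":[[0,0,0],[0,0,0],[0,0,0],[0,0,0],[0,0,0]]}'; python3 -m handwheel '{"gripper":[1,1,1,1],"offset":[[-1,0,-2.5],[-2,0,-5],[-3,0,-7.5],[-3,0,-10]],"rot":[[0,0,0],[0,0,0],[0,0,0],[0,0,0]]}';python3 -m handwheel '{"gripper":[1,1,1,1],"offset":[[-1,0,-2],[-2,0,-4],[-3,0,-6],[-3,0,-8]],"rot":[[0,0,0],[0,0,0],[0,0,0],[0,0,0]]}'
```

```text
time_s: 17.65
ee_pos: [511.0, 53.7, 141.2]
ee_rot: [101.7, 89.9, 3.4]
force: [-0.3, -0.8, 0.1]
gripper_width: 0.4
time_s: 17.98
ee_pos: [511.9, 63.1, 143.5]
ee_rot: [116.8, 90.0, 18.5]
force: [0.1, 0.5, 0.0]
gripper_width: 0.6
time_s: 18.32
ee_pos: [513.0, 70.8, 146.3]
ee_rot: [127.2, 90.0, 28.8]
force: [-0.7, 0.2, 0.2]
gripper_width: 0.5
```

```bash
python3 -m handwheel '{"gripper":[1,1,1,1],"offset":[[0,0,-1.5],[0,0,-3],[0,0,-4.5],[0,0,-6]],"rot":[[0,0,0],[0,0,0],[0,0,0],[0,0,0]]}';python3 -m handwheel '{"gripper":[1,1,1,1],"offset":[[0,0,-1.5],[0,0,-3],[0,0,-4.5],[0,0,-6]],"rot":[[0,0,0],[0,0,0],[0,0,0],[0,0,0]]}';python3 - <<'E'
from h import *
s=cv2.cvtColor(grab_frame('scene'),cv2.COLOR_RGB2BGR)
cv2.imwrite("pics/c15.png",cv2.resize(s[180:300,310:440],None,fx=5,fy=5,interpolation=cv2.INTER_CUBIC))
E
```

```text
time_s: 18.65
ee_pos: [513.8, 76.7, 146.1]
ee_rot: [-122.4, 90.0, 139.2]
force: [-0.3, -1.7, 0.5]
gripper_width: 0.4
time_s: 18.98
ee_pos: [514.6, 82.1, 146.1]
ee_rot: [-5.5, 89.9, -103.9]
force: [0.0, -3.0, -1.0]
gripper_width: 0.2
```

View pics/c15.png

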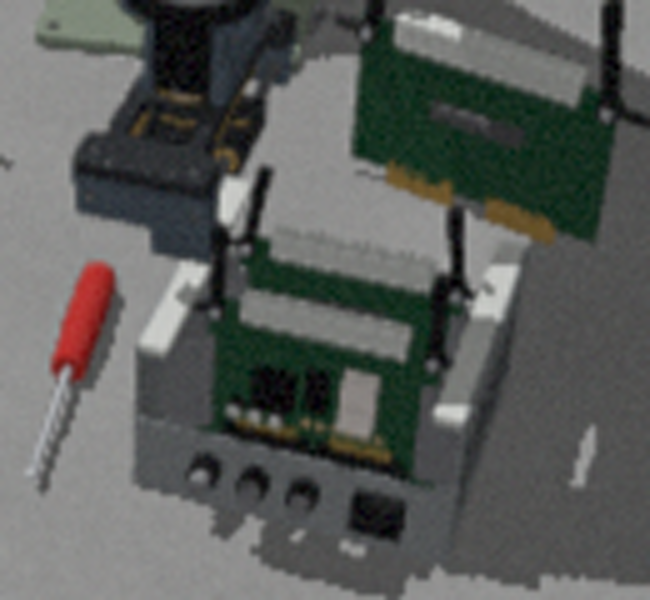

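```bash
python3 -m handwheel '{"gripper":[1,1,1,1],"offset":[[0,0,-1.5],[0,0,-3],[0,0,-4.5],[0,0,-6]],"rot":[[0,0,0],[0,0,0],[0,0,0],[0,0,0]]}';python3 -m handwheel '{"gripper":[1,1,1,1],"offset":[[0,0,-1],[0,0,-2],[0,0,-3],[0,0,-4]],"rot":[[0,0,0],[0,0,0],[0,0,0],[0,0,0]]}'
```

```text
time_s: 19.37
ee_pos: [514.9, 86.6, 145.3]
ee_rot: [-16.2, 89.7, -114.5]
force: [0.8, -9.7, -4.2]
gripper_width: 0.6
time_s: 19.7
ee_pos: [514.8, 88.5, 145.2]
ee_rot: [-15.4, 89.5, -113.7]
force: [-0.5, -15.9, -2.4]
gripper_width: 0.2
```

```bash
python3 -m handwheel '{"gripper":[1,1,1],"offset":[[0,0,-1],[0,0,-1.5],[0,0,-1.5]],"rot":[[0,0,0],[0,0,0],[0,0,0]]}';python3 -m handwheel '{"gripper":[1,1,1],"offset":[[0,0,-1],[0,0,-1.5],[0,0,-1.5]],"rot":[[0,0,0],[0,0,0],[0,0,0]]}';python3 - <<'E'
from h import *
s=cv2.cvtColor(grab_frame('scene'),cv2.COLOR_RGB2BGR)
cv2.imwrite("pics/c16.png",cv2.resize(s[180:300,310:440],None,fx=5,fy=5,interpolation=cv2.INTER_CUBIC))
E
```

```text
time_s: 19.95
ee_pos: [514.8, 88.7, 145.2]
ee_rot: [-13.1, 89.3, -111.4]
force: [-0.9, -18.4, -1.5]
gripper_width: 0.6
time_s: 20.2
ee_pos: [514.8, 89.0, 145.2]
ee_rot: [-11.5, 89.2, -109.7]
force: [-1.0, -21.8, -1.6]
gripper_width: 0.3
```

View pics/c16.png

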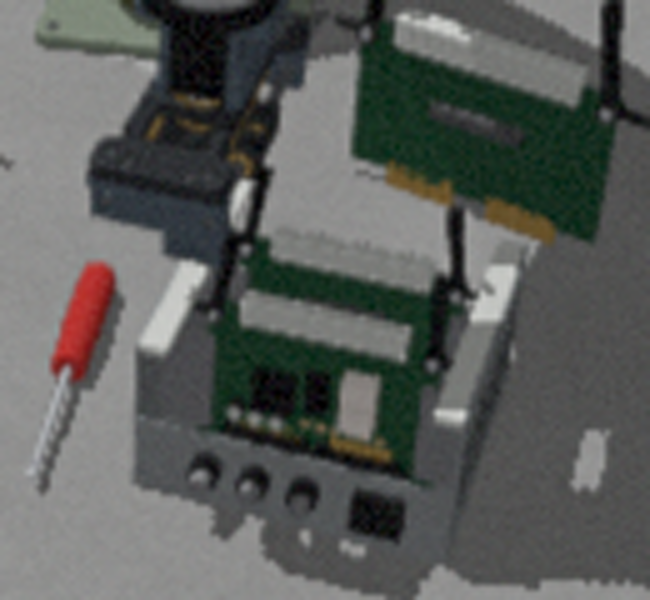

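Right lever is on its stop; the left end's contacts show again (crop (360,450)), so the left lever has worked loose. Going back to it.

```bash
python3 -m handwheel '{"gripper":[1,1,1,1,1],"offset":[[0,0,14],[-30,0,14],[-50,0,6],[-50,0,-32],[-50,0,-72]],"rot":[[0,0,0],[0,0,0],[0,0,0],[0,0,0],[0,0,0]]}'
python3 - <<'E'
from h import *
tgt([544.3,277.4,195],-8.4)
E
```

```text
time_s: 20.67
ee_pos: [528.2, 167.4, 198.3]
ee_rot: [133.0, 89.7, 34.4]
force: [1.6, -0.7, -0.0]
gripper_width: 0.3
t 20.67 pos [528.2 167.4 198.3] F [ 1.6 -0.7 -0. ] w 0.3 | off [   3.6   -0.6 -111.2] rot [-0.22 -0.19 -0.21] | 111.3
```

```bash
python3 -m handwheel '{"gripper":[1,1,1,1,1],"offset":[[0,0,-38],[0,-0.5,-76],[10,-0.5,-108],[38,-0.5,-113],[51,-0.5,-113]],"rot":[[0,0,0],[0,0,0],[0,0,0],[0,0,0],[0,0,0]]}'; python3 -m handwheel '{"gripper":[1,1],"offset":[[0,0,2],[0,0,4]],"rot":[[0,0,0],[0,0,0]]}'
python3 - <<'E'
from h import *
tgt([544.3,277.4,147],-8.4)
s=cv2.cvtColor(grab_frame('scene'),cv2.COLOR_RGB2BGR)
cv2.imwrite("pics/c17.png",cv2.resize(s[180:300,310:440],None,fx=5,fy=5,interpolation=cv2.INTER_CUBIC))
E
```

```text
time_s: 21.08
ee_pos: [542.0, 281.7, 142.7]
ee_rot: [-112.6, 89.8, 149.2]
force: [-0.5, -1.1, -1.0]
gripper_width: 0.4
time_s: 21.25
ee_pos: [542.0, 275.0, 144.7]
ee_rot: [-92.5, 89.9, 169.1]
force: [0.3, 0.8, 0.6]
gripper_width: 0.6
t 21.25 pos [542.  275.  144.7] F [0.3 0.8 0.6] w 0.6 | off [-2.4  1.9 -2.8] rot [ 0.03 -0.    0.09] | 4.1
```

View pics/c17.png

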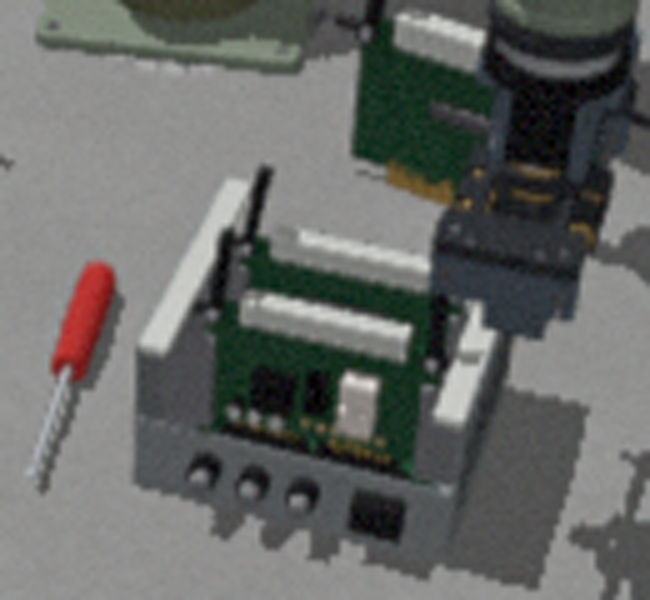

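```bash
python3 -m handwheel '{"gripper":[1,1,1,1,1],"offset":[[-1,0,3],[-2,1,6],[-2,1,9],[-2,1,12],[-2,1,15]],"rot":[[0,0,0],[0,0,0],[0,0,0],[0,0,0],[0,0,0]]}'; python3 -m handwheel '{"gripper":[1,1,1,1],"offset":[[0,0,2],[0,0,4],[0,0,6],[0,0,8]],"rot":[[0,0,0],[0,0,0],[0,0,0],[0,0,0]]}'
```

```text
time_s: 21.72
ee_pos: [541.4, 259.0, 147.7]
ee_rot: [132.4, 89.9, 34.0]
force: [-1.3, -0.3, -0.0]
gripper_width: 0.5
time_s: 22.05
ee_pos: [540.1, 251.8, 147.2]
ee_rot: [171.5, 89.9, 73.1]
force: [-0.2, 2.0, -0.4]
gripper_width: 0.0
```

```bash
for i in 1 2 3; do python3 -m handwheel '{"gripper":[1,1,1],"offset":[[0,0,1],[0,0,2],[0,0,2.5]],"rot":[[0,0,0],[0,0,0],[0,0,0]]}';done
```

```text
time_s: 22.3
ee_pos: [539.9, 250.0, 147.1]
ee_rot: [174.4, 89.9, 76.0]
force: [1.0, 4.9, -3.1]
gripper_width: 0.4
time_s: 22.55
ee_pos: [539.6, 248.0, 147.0]
ee_rot: [174.5, 89.8, 76.1]
force: [1.0, 6.0, -1.5]
gripper_width: 0.6
time_s: 22.8
ee_pos: [539.5, 246.9, 147.2]
ee_rot: [173.0, 89.7, 74.5]
force: [1.3, 9.9, -3.5]
gripper_width: 0.5
```

```bash
for i in 1 2 3; do python3 -m handwheel '{"gripper":[1,1,1],"offset":[[0,0,1],[0,0,2],[0,0,2]],"rot":[[0,0,0],[0,0,0],[0,0,0]]}';done
```

```text
time_s: 23.05
ee_pos: [539.7, 246.5, 147.3]
ee_rot: [171.3, 89.5, 72.9]
force: [1.8, 14.6, -5.6]
gripper_width: 0.5
time_s: 23.3
ee_pos: [539.9, 246.0, 147.5]
ee_rot: [169.4, 89.3, 70.9]
force: [3.3, 17.3, -5.3]
gripper_width: 0.6
time_s: 23.55
ee_pos: [539.9, 245.7, 147.5]
ee_rot: [170.1, 89.1, 71.6]
force: [2.9, 21.8, -6.4]
gripper_width: 0.4
```

Left is now on its stop (22 N without motion). Check the right one again.

```bash
python3 -m handwheel '{"gripper":[1,1,1,1,1],"offset":[[0,0,-14],[-30,0,-14],[-50,0,-5],[-50,0,30],[-50,0,70]],"rot":[[0,0,0],[0,0,0],[0,0,0],[0,0,0],[0,0,0]]}'; python3 -m handwheel '{"gripper":[1,1,1,1],"offset":[[0,0,40],[0,0,80],[0,0,112],[0,0,112]],"rot":[[0,0,0],[0,0,0],[0,0,0],[0,0,0]]}';python3 - <<'E'
from h import *
tgt([511.6,57,147],-8.4)
s=cv2.cvtColor(grab_frame('scene'),cv2.COLOR_RGB2BGR);cv2.imwrite("pics/scene18.png",s)
cv2.imwrite("pics/c18.png",cv2.resize(s[180:300,310:440],None,fx=5,fy=5,interpolation=cv2.INTER_CUBIC))
np.save('s6.npy',state(),allow_pickle=True)
cv2.imwrite("pics/w6.png",cv2.cvtColor(grab_frame('wrist'),cv2.COLOR_RGB2BGR))
E
```

```text
time_s: 23.97
ee_pos: [528.5, 169.0, 198.4]
ee_rot: [75.5, 89.8, -22.6]
force: [0.8, -1.1, -0.2]
gripper_width: 0.1
time_s: 24.3
ee_pos: [509.7, 52.5, 197.3]
ee_rot: [-17.8, 89.7, -116.4]
force: [0.1, 1.0, -0.4]
gripper_width: 0.3
t 24.3 pos [509.7  52.5 197.3] F [ 0.1  1.  -0.4] w 0.3 | off [50.2  1.3 -5. ] rot [-0.22  0.28  0.09] | 50.5
```

View pics/c18.png

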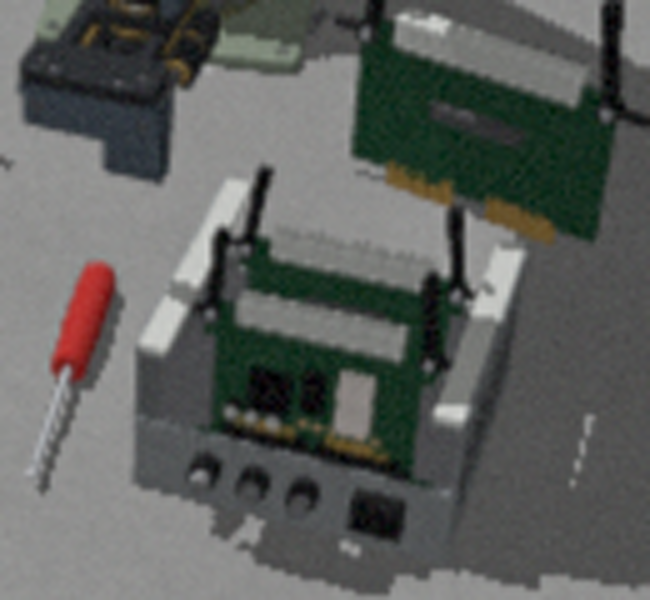

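View pics/w6.png

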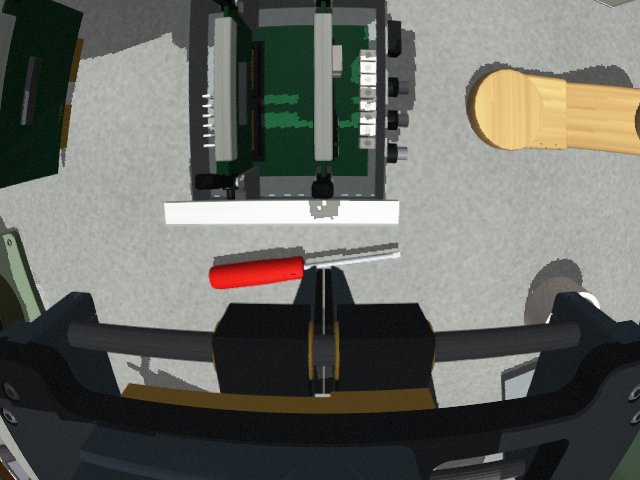

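The right lever leans less than the twin's (worked back a little). I push it in again.

```bash
python3 -m handwheel '{"gripper":[1,1,1,1,1],"offset":[[35,1,-2],[51,1,-3],[51,1,-8],[51,1,-14],[51,1,-18]],"rot":[[0,0,0],[0,0,0],[0,0,0],[0,0,0],[0,0,0]]}'; python3 -m handwheel '{"gripper":[1,1,1,1],"offset":[[0,0,-2],[0,0,-4],[0,0,-6],[0,0,-8]],"rot":[[0,0,0],[0,0,0],[0,0,0],[0,0,0]]}'
```

```text
time_s: 24.82
ee_pos: [516.3, 77.4, 147.2]
ee_rot: [110.8, 89.9, 12.5]
force: [-0.4, 0.2, -0.1]
gripper_width: 0.0
time_s: 25.15
ee_pos: [516.7, 83.7, 146.8]
ee_rot: [70.1, 89.9, -28.3]
force: [0.3, -3.0, 1.2]
gripper_width: 0.6
```

```bash
for i in 1 2 3; do python3 -m handwheel '{"gripper":[1,1,1],"offset":[[0,0,-1],[0,0,-2],[0,0,-3]],"rot":[[0,0,0],[0,0,0],[0,0,0]]}';done
```

```text
time_s: 25.4
ee_pos: [516.6, 85.6, 146.3]
ee_rot: [0.4, 89.9, -98.0]
force: [-0.5, -5.7, 3.4]
gripper_width: 0.1
time_s: 25.65
ee_pos: [516.8, 87.7, 146.5]
ee_rot: [-4.8, 89.8, -103.2]
force: [-1.7, -10.0, 4.9]
gripper_width: 0.3
time_s: 25.9
ee_pos: [516.8, 88.3, 146.5]
ee_rot: [-3.5, 89.5, -101.8]
force: [-2.2, -16.9, 6.6]
gripper_width: 0.3
```

```bash
for i in 1 2; do python3 -m handwheel '{"gripper":[1,1,1],"offset":[[0,0,-1],[0,0,-2],[0,0,-2]],"rot":[[0,0,0],[0,0,0],[0,0,0]]}';done
```

```text
time_s: 26.15
ee_pos: [516.6, 88.8, 146.5]
ee_rot: [-7.0, 89.3, -105.2]
force: [-2.3, -19.6, 7.5]
gripper_width: 0.0
time_s: 26.4
ee_pos: [516.4, 89.2, 146.5]
ee_rot: [-7.4, 89.1, -105.6]
force: [-4.3, -23.3, 8.5]
gripper_width: 0.3
```

```bash
python3 -m handwheel '{"gripper":[1,1,1,1,1],"offset":[[0,0,14],[-30,0,14],[-50,0,6],[-50,0,-32],[-50,0,-72]],"rot":[[0,0,0],[0,0,0],[0,0,0],[0,0,0],[0,0,0]]}'; python3 -m handwheel '{"gripper":[1,1,1,1,1],"offset":[[0,0,-38],[0,-0.5,-76],[10,-0.5,-98],[38,-0.5,-103],[50,-0.5,-103]],"rot":[[0,0,0],[0,0,0],[0,0,0],[0,0,0],[0,0,0]]}'; python3 -m handwheel '{"gripper":[1,1],"offset":[[0,0,2],[0,0,4]],"rot":[[0,0,0],[0,0,0]]}'
python3 - <<'E'
from h import *
tgt([541,257,147],-8.4)
s=cv2.cvtColor(grab_frame('scene'),cv2.COLOR_RGB2BGR)
cv2.imwrite("pics/c19.png",cv2.resize(s[180:300,310:440],None,fx=5,fy=5,interpolation=cv2.INTER_CUBIC))
E
```

```text
time_s: 26.82
ee_pos: [529.7, 168.1, 198.0]
ee_rot: [131.5, 89.8, 32.9]
force: [-0.4, -0.5, -0.6]
gripper_width: 0.5
time_s: 27.23
ee_pos: [542.0, 272.1, 143.3]
ee_rot: [-88.3, 89.8, 173.5]
force: [-0.9, -0.3, -0.0]
gripper_width: 0.3
time_s: 27.4
ee_pos: [542.2, 266.0, 145.5]
ee_rot: [-80.6, 89.9, -178.9]
force: [0.8, 0.7, 1.0]
gripper_width: 0.6
t 27.4 pos [542.2 266.  145.5] F [0.8 0.7 1. ] w 0.6 | off [-1.5  0.2  9.1] rot [0.02 0.02 0.11] | 9.2
```

View pics/c19.png

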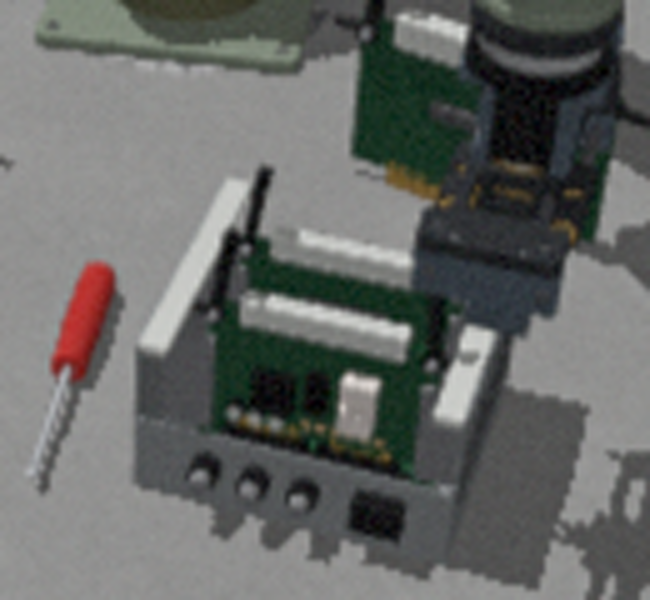

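```bash
python3 -m handwheel '{"gripper":[1,1,1,1,1],"offset":[[-1,0,3],[-2,0,6],[-2,0,9],[-2,0,12],[-2,0,14]],"rot":[[0,0,0],[0,0,0],[0,0,0],[0,0,0],[0,0,0]]}'; for i in 1 2 3; do python3 -m handwheel '{"gripper":[1,1,1],"offset":[[0,0,1],[0,0,2],[0,0,2.5]],"rot":[[0,0,0],[0,0,0],[0,0,0]]}';done
```

```text
time_s: 27.87
ee_pos: [540.8, 251.5, 148.7]
ee_rot: [132.3, 89.9, 33.9]
force: [0.9, 0.2, -0.0]
gripper_width: 0.7
time_s: 28.12
ee_pos: [540.5, 249.9, 148.4]
ee_rot: [158.6, 89.9, 60.2]
force: [-0.2, 1.4, 0.4]
gripper_width: 0.3
time_s: 28.37
ee_pos: [540.3, 248.2, 148.4]
ee_rot: [163.5, 89.8, 65.1]
force: [0.6, 4.2, 1.2]
gripper_width: 0.4
time_s: 28.62
ee_pos: [540.1, 246.5, 148.5]
ee_rot: [167.2, 89.7, 68.8]
force: [1.4, 8.8, -0.6]
gripper_width: 0.9
```

```bash
for i in 1 2 3; do python3 -m handwheel '{"gripper":[1,1,1],"offset":[[0,0,1],[0,0,2],[0,0,2.5]],"rot":[[0,0,0],[0,0,0],[0,0,0]]}';done
```

```text
time_s: 28.87
ee_pos: [540.2, 246.1, 148.7]
ee_rot: [169.6, 89.5, 71.2]
force: [2.4, 14.0, -0.8]
gripper_width: 0.4
time_s: 29.12
ee_pos: [540.3, 245.6, 148.9]
ee_rot: [169.2, 89.3, 70.7]
force: [2.4, 18.6, -2.1]
gripper_width: 0.7
time_s: 29.37
ee_pos: [540.4, 245.1, 149.0]
ee_rot: [169.9, 89.0, 71.3]
force: [2.3, 24.1, -4.6]
gripper_width: 0.4
```

Back off and look closely at both levers and the board.

```bash
python3 -m handwheel '{"gripper":[1,1,1,1,1],"offset":[[0,0,-14],[-30,0,-14],[-50,0,-5],[-50,0,30],[-50,0,70]],"rot":[[0,0,0],[0,0,0],[0,0,0],[0,0,0],[0,0,0]]}'; python3 -m handwheel '{"gripper":[1,1,1,1],"offset":[[0,0,40],[0,0,80],[0,0,112],[0,0,112]],"rot":[[0,0,0],[0,0,0],[0,0,0],[0,0,0]]}';python3 - <<'E'
from h import *
tgt([511.6,57,147],-8.4)
s=cv2.cvtColor(grab_frame('scene'),cv2.COLOR_RGB2BGR);cv2.imwrite("pics/scene20.png",s)
cv2.imwrite("pics/c20.png",cv2.resize(s[200:280,340:420],None,fx=7.4,fy=7.4,interpolation=cv2.INTER_CUBIC))
E
```

```text
time_s: 29.78
ee_pos: [528.6, 167.6, 199.0]
ee_rot: [53.4, 89.9, -44.7]
force: [-0.1, -0.7, -0.9]
gripper_width: 0.7
time_s: 30.12
ee_pos: [509.7, 51.3, 197.8]
ee_rot: [-25.7, 89.7, -124.3]
force: [-0.6, -0.3, -0.1]
gripper_width: 0.3
t 30.12 pos [509.7  51.3 197.8] F [-0.6 -0.3 -0.1] w 0.3 | off [50.8  1.2 -6.2] rot [-0.22  0.31  0.15] | 51.2
```

View pics/c20.png

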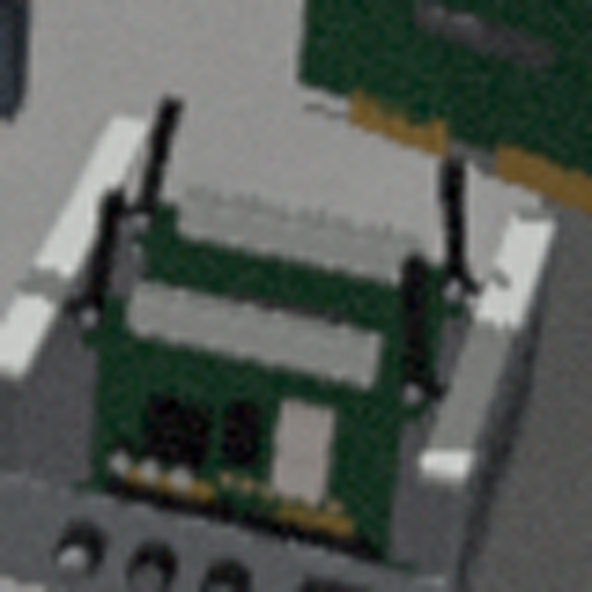

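Run:
```python
from h import *
a=np.radians(-8.4);ex=np.array([np.cos(a),np.sin(a),0]);ey=np.array([-np.sin(a),np.cos(a),0]);ez=np.array([0,0,1.])
for nm,O in (('board',np.array([527.9,166.8,16])),('twin',np.array([530.9,166.4,16])-70*ex)):
  for sg in (1,-1):
    for z in (0,3):
      pin=O+sg*66*ey+(92+z)*ez;pp=np.array(proj('scene',pin))
      out=[]
      for q in (0,.1,.2):
        f=np.radians(98)-q
        tip=pin+60*(sg*np.cos(f)*ey+np.sin(f)*ez);t=np.array(proj('scene',tip));d=pp-t;out.append((round(-d[0]/d[1],3)))
      print(nm,sg,z,'pin crop',((pp-[340,200])*7.4).round(0),'tip-slope dx/dy',out)
```

```text
board 1 0 pin crop [409. 387.] tip-slope dx/dy [np.float64(-0.054), np.float64(0.074), np.float64(0.21)]
board 1 3 pin crop [409. 381.] tip-slope dx/dy [np.float64(-0.054), np.float64(0.074), np.float64(0.21)]
board -1 0 pin crop [ 86. 312.] tip-slope dx/dy [np.float64(0.231), np.float64(0.097), np.float64(-0.028)]
board -1 3 pin crop [ 86. 307.] tip-slope dx/dy [np.float64(0.231), np.float64(0.097), np.float64(-0.028)]
twin 1 0 pin crop [447. 285.] tip-slope dx/dy [np.float64(-0.045), np.float64(0.082), np.float64(0.214)]
twin 1 3 pin crop [448. 279.] tip-slope dx/dy [np.float64(-0.044), np.float64(0.082), np.float64(0.214)]
twin -1 0 pin crop [135. 215.] tip-slope dx/dy [np.float64(0.238), np.float64(0.107), np.float64(-0.017)]
twin -1 3 pin crop [135. 209.] tip-slope dx/dy [np.float64(0.238), np.float64(0.107), np.float64(-0.017)]
```

Run:
```python
from h import *
s=cv2.imread("pics/scene20.png")
g=cv2.cvtColor(s,cv2.COLOR_BGR2GRAY).astype(float)
def fit(nm,r0,r1,c0,c1):
    pts=[]
    for r in range(r0,r1):
        w=np.clip(70-g[r,c0:c1],0,None)
        if w.sum()>20: pts.append((r,c0+(w*np.arange(c1-c0)).sum()/w.sum()))
    p=np.array(pts);k=np.polyfit(p[:,0],p[:,1],1);print(nm,len(p),'slope up',round(-k[0],3),p[[0,-1]].round(1).tolist())
# crop->full: /7.4 + (340,200)
fit('twinR',214,226,357,367); fit('twinL',222,235,398,405)
fit('boardR',227,239,350,358); fit('boardL',235,249,392,400)
cv2.imwrite("pics/c21.png",cv2.resize(s[208:256,345:410],None,fx=12,fy=12,interpolation=cv2.INTER_NEAREST))
cv2.imwrite("pics/top21.png",cv2.resize(cv2.cvtColor(grab_frame('top'),cv2.COLOR_RGB2BGR)[195:300,195:305],None,fx=5.4,fy=5.4,interpolation=cv2.INTER_CUBIC))
```

```text
twinR 12 slope up 0.235 [[214.0, 362.5], [225.0, 359.9]]
twinL 13 slope up -0.046 [[222.0, 400.8], [234.0, 401.2]]
boardR 12 slope up 0.232 [[227.0, 355.1], [238.0, 352.8]]
boardL 14 slope up 0.081 [[235.0, 395.7], [248.0, 395.2]]
```

View pics/c21.png

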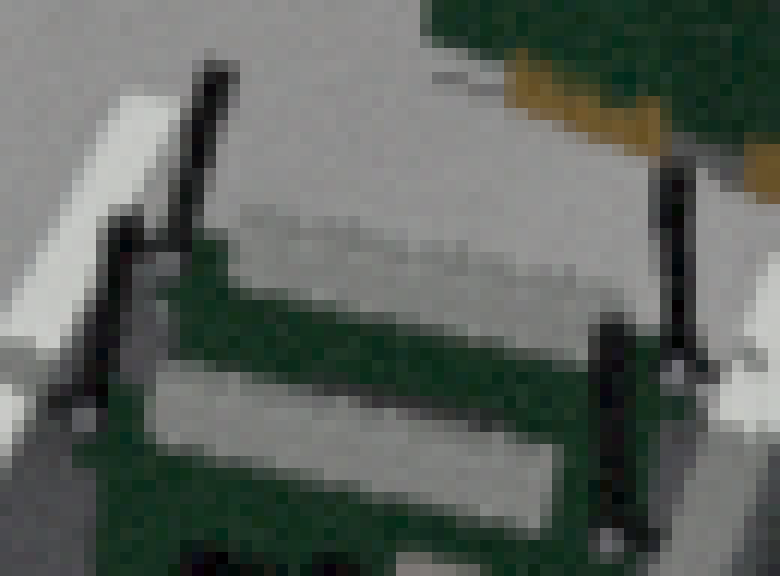

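View pics/top21.png

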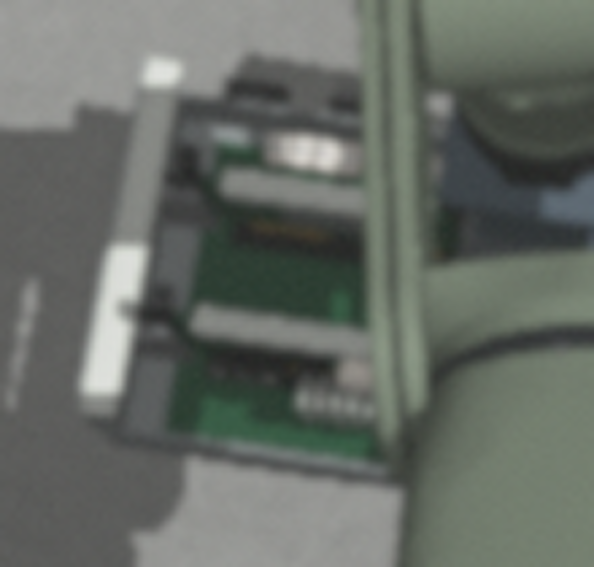

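Both board levers lean almost as the twin's (right slope 0.23 vs 0.24; left ~0.0 vs -0.05, i.e. within ~0.05 rad). A light feel of the right lever to confirm.

```bash
python3 -m handwheel '{"gripper":[1,1,1,1,1],"offset":[[35,1,-2],[51,1,-3],[51,1,-8],[51,1,-14],[51,1,-20]],"rot":[[0,0,0],[0,0,0],[0,0,0],[0,0,0],[0,0,0]]}'; for i in 1 2 3 4; do python3 -m handwheel '{"gripper":[1,1,1],"offset":[[0,0,-1],[0,0,-2],[0,0,-2]],"rot":[[0,0,0],[0,0,0],[0,0,0]]}'; done
```

```text
time_s: 30.63
ee_pos: [516.8, 78.1, 148.0]
ee_rot: [105.6, 89.9, 7.2]
force: [-0.5, -0.4, 0.7]
gripper_width: 0.6
time_s: 30.88
ee_pos: [516.7, 79.3, 148.1]
ee_rot: [104.1, 89.9, 5.8]
force: [0.6, -0.2, -0.1]
gripper_width: 0.5
time_s: 31.13
ee_pos: [516.5, 80.7, 147.3]
ee_rot: [122.3, 90.0, 23.9]
force: [0.1, 0.7, -0.6]
gripper_width: 0.5
time_s: 31.38
ee_pos: [516.8, 82.8, 147.1]
ee_rot: [168.2, 90.0, 69.8]
force: [0.6, -0.1, 0.1]
gripper_width: 0.3
time_s: 31.63
ee_pos: [516.9, 84.5, 147.1]
ee_rot: [-14.7, 90.0, -113.1]
force: [-1.3, -1.4, 0.4]
gripper_width: 0.3
```

```bash
for i in 1 2 3 4; do python3 -m handwheel '{"gripper":[1,1,1],"offset":[[0,0,-1],[0,0,-2],[0,0,-2]],"rot":[[0,0,0],[0,0,0],[0,0,0]]}'; done
```

```text
time_s: 31.88
ee_pos: [517.0, 86.2, 147.0]
ee_rot: [-28.2, 89.9, -126.5]
force: [-0.8, -3.5, 0.5]
gripper_width: 0.4
time_s: 32.13
ee_pos: [517.2, 87.6, 147.1]
ee_rot: [-13.4, 89.8, -111.8]
force: [-1.4, -6.1, 0.3]
gripper_width: 0.3
time_s: 32.38
ee_pos: [517.1, 88.0, 147.1]
ee_rot: [-10.0, 89.7, -108.3]
force: [-1.4, -11.3, 1.9]
gripper_width: 0.4
time_s: 32.63
ee_pos: [517.1, 88.4, 147.1]
ee_rot: [-7.3, 89.5, -105.5]
force: [-1.2, -15.9, 3.2]
gripper_width: 0.3
```

```bash
python3 -m handwheel '{"gripper":[1,1,1,1,1],"offset":[[0,0,14],[-30,0,14],[-50,0,6],[-50,0,-32],[-50,0,-72]],"rot":[[0,0,0],[0,0,0],[0,0,0],[0,0,0],[0,0,0]]}'; python3 -m handwheel '{"gripper":[1,1,1,1,1],"offset":[[0,0,-38],[0,-0.5,-76],[10,-0.5,-98],[38,-0.5,-98],[49,-0.5,-98]],"rot":[[0,0,0],[0,0,0],[0,0,0],[0,0,0],[0,0,0]]}'; python3 -m handwheel '{"gripper":[1,1,1,1,1],"offset":[[0,0,3],[0,0,6],[0,0,9],[0,0,9],[0,0,9]],"rot":[[0,0,0],[0,0,0],[0,0,0],[0,0,0],[0,0,0]]}';  for i in 1 2 3; do python3 -m handwheel '{"gripper":[1,1,1],"offset":[[0,0,1],[0,0,2],[0,0,2]],"rot":[[0,0,0],[0,0,0],[0,0,0]]}'; done
```

```text
time_s: 33.05
ee_pos: [530.0, 165.0, 199.4]
ee_rot: [136.0, 89.7, 37.4]
force: [0.6, 0.5, -0.9]
gripper_width: 0.6
time_s: 33.47
ee_pos: [541.0, 262.9, 145.4]
ee_rot: [-90.0, 89.8, 171.8]
force: [-0.6, -0.3, -1.4]
gripper_width: 0.3
time_s: 33.88
ee_pos: [541.9, 251.5, 149.6]
ee_rot: [129.0, 89.8, 30.6]
force: [-0.1, -0.4, 0.4]
gripper_width: 0.6
time_s: 34.13
ee_pos: [541.2, 250.1, 148.7]
ee_rot: [138.5, 89.9, 40.1]
force: [0.2, 0.9, -0.0]
gripper_width: 0.2
time_s: 34.38
ee_pos: [541.0, 248.9, 148.5]
ee_rot: [156.8, 89.9, 58.5]
force: [1.0, 3.5, 0.7]
gripper_width: 0.4
time_s: 34.63
ee_pos: [540.6, 246.8, 148.5]
ee_rot: [159.6, 89.9, 61.2]
force: [1.9, 4.0, 2.1]
gripper_width: 0.7
```

```bash
for i in 1 2 3; do python3 -m handwheel '{"gripper":[1,1,1],"offset":[[0,0,1],[0,0,2],[0,0,2]],"rot":[[0,0,0],[0,0,0],[0,0,0]]}'; done
python3 -m handwheel '{"gripper":[1,1,1,1,1],"offset":[[0,0,-6],[0,0,-20],[-30,0,-40],[-70,0,-70],[-100,0,-100]],"rot":[[0,0,0],[0,0,0],[0,0,0],[0,0,0],[0,0,0]]}';python3 -m handwheel '{"gripper":[1,1,1,1],"offset":[[0,0,0],[0,0,0],[0,0,0],[0,0,0]],"rot":[[0,0,0],[0,0,0],[0,0,0],[0,0,0]]}'
python3 - <<'E'
from h import *
s=cv2.cvtColor(grab_frame('scene'),cv2.COLOR_RGB2BGR);cv2.imwrite("pics/scene22.png",s)
cv2.imwrite("pics/c22.png",cv2.resize(s[205:275,340:412],None,fx=8.3,fy=8.3,interpolation=cv2.INTER_NEAREST))
t=cv2.cvtColor(grab_frame('top'),cv2.COLOR_RGB2BGR);cv2.imwrite("pics/top22.png",t)
E
```

```text
time_s: 34.88
ee_pos: [540.5, 246.4, 148.7]
ee_rot: [168.6, 89.7, 70.1]
force: [1.0, 9.2, -0.1]
gripper_width: 0.2
time_s: 35.13
ee_pos: [540.6, 246.0, 148.8]
ee_rot: [169.9, 89.5, 71.5]
force: [1.0, 13.1, 0.4]
gripper_width: 0.7
time_s: 35.38
ee_pos: [540.8, 245.6, 148.9]
ee_rot: [168.9, 89.3, 70.4]
force: [1.6, 16.7, -1.0]
gripper_width: 0.5
time_s: 35.8
ee_pos: [552.6, 332.2, 242.4]
ee_rot: [-19.7, 89.8, -118.1]
force: [0.3, 1.0, 0.3]
gripper_width: 0.2
time_s: 36.13
ee_pos: [552.1, 331.4, 239.6]
ee_rot: [-41.1, 89.7, -139.6]
force: [0.6, -0.1, 0.2]
gripper_width: 0.5
```

View pics/c22.png

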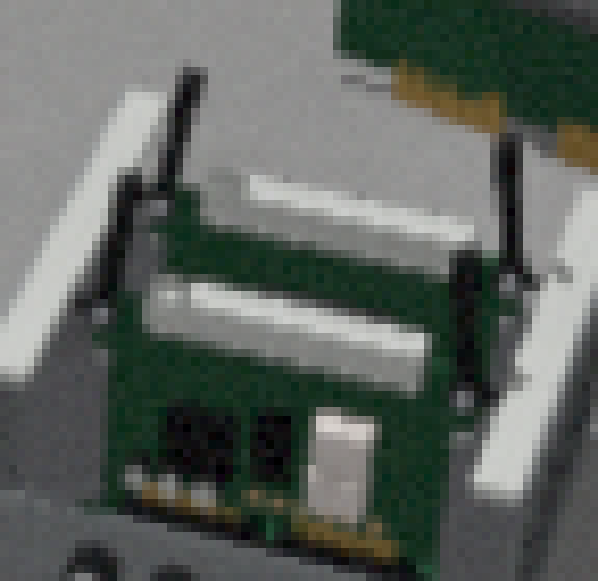

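View pics/scene22.png

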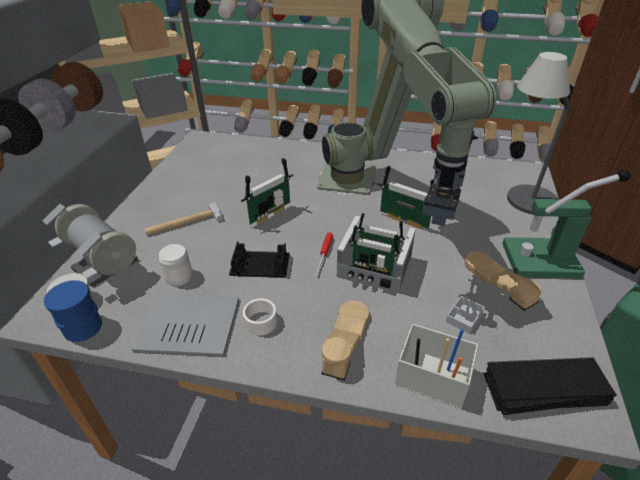

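Both levers lean like the twin's: right (130,185)–(102,295), left (465,255)–(467,375). The pins are at their home pixels within about 0.5 px and the gripper is clear, so I hand in.

Run:
```python
from workcell import *
s=state();print(s['time_s'],s['force'].round(1));print(job_done())
```

```text
36.2333 [-0.9 -0.2 -0.6]
the job is handed in; nothing more can be done
None
```

The board from the stand is in the unit with both levers shut, and I handed the job in at 36 s; no verdict was reported.

- **Insertion:** I took the board by its grip bar. The card guides measured about 3 mm to the −x side of nominal. The board slid down them and I let go on the connectors. They stopped it at TCP z 106.4 mm (106.5 expected), with about 9 N of push at most.
- **Levers:** I shut the left lever, then the right, and went back over both, since each shutting worked the other loose by about 0.1 rad. Every press ended on the lever's hard stop, and the highest push was 24 N. The left lever was pressed last.
- **Last checks:**
  - The right lever's lean matched the twin board's lever (slope about 0.25 against 0.24), and the left was within about 0.05 rad of it.
  - Both lever pins were where a home, level board should put them, within about 0.5 px (roughly 2 mm).
  - The gripper was clear, and no bystander looked moved in the last scene picture.
- **Weak points:** My automatic line fit of the left lever was thrown off by the dark background and read about 0.1 rad open, so I judged that lever by eye from the enlarged crop. I did not feel the right lever again after the last press on the left, which had worked it back by about 0.08 rad the time before. In the picture it looked shut.

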